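# Third hand for the mould fitter: hold the slide gib to its shoulder

## Task

Be the fitter's third hand: pick the loose steel gib off the rubber mat and lay it gently into its step in the mould plate, foot down, lip towards the twin gib, its end butted up to the step's end wall. Then press it sideways, square and flush, against the step's shoulder with a steady push of about 12 N (between 6 and 20 N), gripping it near the middle so that both screw holes stay free for the fitter. Do not drop the gib, knock it against the mould or disturb the other things on the bench, and finish while still holding it pressed, after two to three steady seconds: do not let go.

Things in the scene. Friction and masses are not known exactly. Their poses are not given: they have to be found in the camera images.
- gib: Loose gib: bright ground-steel strip, L section, 90 long (y), 24 wide (x), 30 mm tall, about 0.45 kg, standing foot down on the mat, roughly the way round it is fitted. Origin: centre of the underside of its 24 x 90 outline, z up. Flat +x face goes to the shoulder. On the -x side the lowest 10 mm are cut back 8 mm under a lip. Two dark 11 mm screw holes in the top at y = -32 and +32 mm.
- mat: Dark green rubber mat, 160 x 180 x 4 mm, fixed on the bench; the gib stands on it. Origin: centre of its underside.
- mould: Steel mould half, fixed. Clamp plate 246 x 246 x 27 mm, on it a plate 196 (x) x 246 (y) mm up to the parting face, 83 mm above the bench. Origin: centre of underside. At its -y side a step is milled 10 mm deep (floor at 73 mm), x = -56 to 56, from the plate's edge y = -123 to a 10 mm high end wall at y = -23 mm. Beyond that a core, x = -33 to 33, y = -1 to 73 mm, rises to 103 mm.
- shoulder: The shoulder of the step, a rigid part of the mould plate: a wall 10 mm high, 100 mm long, at mould x = 56 mm, y = -123 to -23 mm, facing mould -x. Origin: middle of the foot of this face, axes as the mould's; the gib is pushed along +x. Its top is the parting face, free for 42 mm behind the wall. Ground edges: bring the gib up to walls and floor at 20 mm/s or less, or it knocks.
- gib_seat (a point): Where the gib's origin lies when it is home in the corner of shoulder and end wall: on the step's floor, axes as the mould's (x into the shoulder, y to the end wall, z up), the gib's axes parallel to them. Two small tapped holes in the floor 32 mm either side of here along y. Dry steel: bearing down on the floor makes drag that eats up part of a side push.
- slide: Bystander: steel mould slide, 76 x 56 mm foot, 35 mm tall, with a small core nose, standing on the bench. Origin: centre of the underside of its foot.
- screw_bin: Bystander: open white plastic bin 85 x 70 x 55 mm with black screws. Origin: centre of its underside.
- grease_jar: Bystander: white jar with an orange cap, 60 mm across, 75 mm tall. Origin: centre of its underside.
- twin_gib (a point): Middle of the top of the mirror-image twin gib, already screwed down along the step's other shoulder; 24 x 90 mm, its top 103 mm above the bench. When the loose gib is home, 64 mm stay free between the two. Axes as the mould's.
Mind the look-alikes: they are no part of the job. Of the things that look like the gib, the smallest one is meant.

How it is judged:
By the outcome, as a careful person would: the job done as asked, in the order asked, and still so for the second after the job is handed in, while the arm keeps its last pose, push and grip.
It also fails if it takes over 54 s, if anything falls off the work surface, if the arm or the gripper's body presses on something with over 40 N, if the wrist force passes 120 N, or if a joint passes its speed limit or range.

## Robot

A 7-joint arm with a two-finger parallel gripper is mounted at the origin on the work surface. World frame = base frame: x ahead of the robot, y to its left, z up, the work surface at z = 0. Lengths are in m, angles in rad, forces in N, time in s.
With the tool pointing down it reaches from about 0.4 to 0.75 m from the base axis. Payload 19.5 kg.
Tool frame: the origin (TCP) lies at the very end of the fingers, on their centre line; the grasp point (between the pads) lies 19 mm behind it; z points along the fingers, y is the direction in which the jaws open and shut (so a half turn about z gives the same grasp; the last joint's range is limited). The gripper opens to 85 mm and grips with 20 to 120 N. Pads are 22 mm wide; open, the fingers measure 114 mm over their backs; the gripper's body (76 mm by 85 mm) begins 54 mm behind the grasp point. The pads swing forward as they close: fully open they stand 13 mm farther back than shut.
Start: joints at [-1.229, 0.707, -0.028, 1.485, 0.022, 0.951, -0.075], TCP at [0.215, 0.533, 0.192] pointing down, gripper open.
Joint ranges: [-2.71, 2.71], [-0.32, 2.16], [-1.57, 1.52], [0, 2.45], [-1.46, 4.6], [0, 2.02], [-2.83, 2.83]. Speed limits (rad/s): [1.89, 1.89, 2.57, 2.57, 3.01, 3.01, 3.01].

## Interface

Orientations are given as a rotation vector (axis times angle).
In Python, from station import env gives the robot as it stands.
- The arm moves only by the shell command python3 -m crank 'ROWS' [FORCE]. ROWS is JSON, a list of rows, each an object of numbers: "fingers": the opening, from 0 (shut) to 1 (fully open); "dx", "dy", "dz": the shift along the tool's x, y, z in cm; "turn": the turn about the tool's z in rad. A call has exactly 5 rows; each row shifts and turns the pose as measured when the row begins, along the tool's axes as they then stand; what a row does not reach is not made up. A row lasts 1/8 s, in which the tool goes at most 62.5 mm and 10.7 degrees, less where a joint would pass 70% of its speed; a pose out of reach is approached as far as the arm can. A call with a gripper value outside its range is refused whole. The fingers move at their own pace and stop on an object; FORCE is the grip in N (left out, the last holds). Time passes only in rows, so rows that do not move let the fingers close, or fill a call up. It gives the time, the measured TCP pose, the force and the opening at its end, in the units of the state.
- env.sense(): the state, without advancing time (a new reading comes with each control period).
- env.get_image(name): name is "scene" or "top" or "wrist"; returns the picture (480x640x3 uint8, red, green, blue); there is no depth.
- env.get_calibration(name): a dict with "intrinsics" (3x3 intrinsics, pixels), "dist" ([k1, k2, p1, p2, k3] as OpenCV has them; the pictures are not rectified), "extrinsics" (4x4, takes a point from world to camera coordinates). Camera axes: x right, y down, z forward; pixel columns grow to the right and rows downward; lengths in m; the calibration is good to about 2 mm. A picture is of the moment at which its call begins: read the wrist's pose just before it. get_calibration takes no time and is no camera call; for the wrist camera it gives the pose at the moment of the call.
- env.finish_job(): hands the job in, once; it reports no verdict.
The state is a dict: "time_s": time; "q": joint angles; "qd": joint speeds; "tau": joint torques, N m; "tcp_pos": TCP position; "ee_rot": TCP orientation; "force": force on the tool from outside, world axes, zero at the start; "torque": the same for the moment, N m; "gripper_width": finger opening in m.
Only numpy, scipy, OpenCV 4.12 (cv2) and the standard library are available. Lean on these libraries where they do the work, as an engineer would, in place of code of your own. Each camera call takes 0.05 s, during which the arm holds its last target. There are 200 camera calls.

## Working session

There is one attempt and no reset: what is moved stays moved. The work goes in short steps, Python scripts to look and compute and a shell command to move; the robot and the scene stay as the last step left them, time stands still between calls to the robot, and variables do not carry over. Pictures are saved under pics/ and viewed, about 8 in all and at most 12, crops included, and the job is handed in when it is done.

```bash
ls; mkdir -p pics; python3 - <<'E'
from station import env
import cv2
s=env.sense();print({k:(v if isinstance(v,float) else [round(float(x),3) for x in __import__('numpy').atleast_1d(v)]) for k,v in s.items()})
for n in("scene","top"):
    cv2.imwrite(f"pics/{n}0.png",env.get_image(n)[:,:,::-1])
    c=env.get_calibration(n);print(n,c)
E
```

```text
pics
{'time_s': 0.0, 'q': [-1.229, 0.707, -0.028, 1.485, 0.022, 0.951, -0.076], 'qd': [0.001, 0.002, -0.0, -0.001, 0.002, 0.001, 0.001], 'tau': [-0.001, -88.324, 1.235, -23.615, 0.017, 0.007, -0.0], 'tcp_pos': [0.215, 0.533, 0.191], 'ee_rot': [-0.599, -3.084, 0.002], 'force': [0.028, -0.256, 0.062], 'torque': [-0.055, 0.01, 0.017], 'gripper_width': 0.08538587825885004}
scene {'intrinsics': array([[452.50679348,   0.        , 319.16511646],
       [  0.        , 452.50679348, 249.3803199 ],
       [  0.        ,   0.        ,   1.        ]]), 'dist': array([0.03645578, 0.        , 0.        , 0.        , 0.        ]), 'extrinsics': array([[ 0.36826422,  0.92971798,  0.00243676, -0.10100388],
       [ 0.70899668, -0.27913844, -0.6476152 , -0.33762215],
       [-0.6014193 ,  0.24022116, -0.76196366,  1.15176944],
       [ 0.        ,  0.        ,  0.        ,  1.        ]])}
top {'intrinsics': array([[584.68733569,   0.        , 326.14970332],
       [  0.        , 584.68733569, 238.99435433],
       [  0.        ,   0.        ,   1.        ]]), 'dist': array([-0.04499394,  0.        ,  0.        ,  0.        ,  0.        ]), 'extrinsics': array([[ 2.64701896e-02, -9.99636630e-01,  5.09283379e-03,
        -1.09464534e-01],
       [-9.82910522e-01, -2.69550265e-02, -1.82099785e-01,
         5.27772175e-01],
       [ 1.82170893e-01, -1.85584082e-04, -9.83266867e-01,
         1.14691858e+00],
       [ 0.00000000e+00,  0.00000000e+00,  0.00000000e+00,
         1.00000000e+00]])}
```

View pics/top0.png

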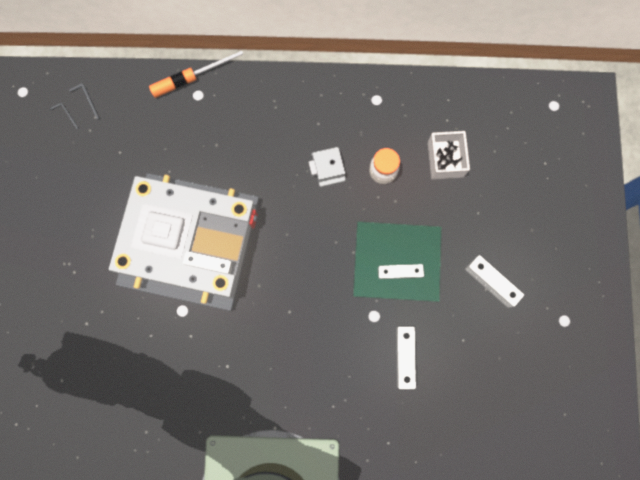

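View pics/scene0.png

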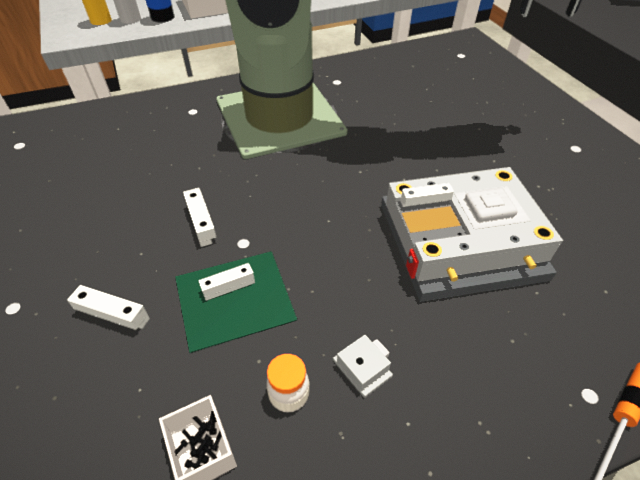

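Three gib-like strips on the bench: (401,271) on the mat, about 45 px long; (495,281), about 60 px; (406,357), about 60 px. There is also the twin in the mould at (207,262). The one on the mat is the smallest and matches 90 mm and the description. I'll measure all of them, then enlarge to confirm.

```bash
cat > h.py <<'E'
from station import env
import cv2, numpy as np
from scipy.spatial.transform import Rotation as R
def ray(px,z,c):
    "pixels (n,2) -> world points on plane z"
    u=cv2.undistortPoints(np.float64(px).reshape(-1,1,2),c["intrinsics"],c["dist"]).reshape(-1,2)
    E=c["extrinsics"]; d=np.c_[u,np.ones(len(u))]@E[:3,:3]; o=-E[:3,:3].T@E[:3,3]
    return o+d*((z-o[2])/d[:,2])[:,None]
def pix(P,c):
    E=c["extrinsics"]
    return cv2.projectPoints(np.float64(P).reshape(-1,1,3),cv2.Rodrigues(E[:3,:3])[0],E[:3,3],c["intrinsics"],c["dist"])[0].reshape(-1,2)
def st():
    s=env.sense(); r=R.from_rotvec(s["ee_rot"]).as_matrix()
    print("t %.2f tcp"%s["time_s"],np.round(s["tcp_pos"],4),"F",np.round(s["force"],1),"T",np.round(s["torque"],2),"w %.4f"%s["gripper_width"],"x",r[:,0].round(4),"y",r[:,1].round(4)); return s,r
E
python3 - <<'E'
from h import *
im=cv2.imread("pics/top0.png");c=env.get_calibration("top");g=cv2.cvtColor(im,cv2.COLOR_BGR2GRAY)
for n,(x0,y0,x1,y1),z in(("mat",(372,255,432,290),.034),("b",(455,245,535,315),.035),("c",(385,315,430,400),.035)):
    m=(g[y0:y1,x0:x1]>150).astype(np.uint8)
    k=max(cv2.findContours(m,0,1)[0],key=cv2.contourArea)
    bx=cv2.boxPoints(cv2.minAreaRect(k))+[x0,y0]
    P=ray(bx,z,c);e=P[1]-P[0],P[2]-P[1];L=[np.linalg.norm(v) for v in e];v=e[np.argmax(L)]
    print(n,bx.mean(0),"ctr",P.mean(0).round(4),"size",np.round(L,4),"ang",np.degrees(np.arctan2(v[1],v[0])).round(1))
a=cv2.resize(im[165:315,100:270],None,fx=4.7,fy=4,interpolation=cv2.INTER_CUBIC)[:, :]
a=cv2.resize(im[165:315,100:270],(510,450),interpolation=cv2.INTER_CUBIC)
b=cv2.resize(im[245:300,365:455],(290,177),interpolation=cv2.INTER_CUBIC)
o=np.zeros((450,800,3),np.uint8);o[:,:510]=a;o[:177,510:]=b
o[190:440,510:800]=cv2.resize(cv2.imread("pics/scene0.png")[255:305,190:262],(290,250),interpolation=cv2.INTER_CUBIC)
cv2.imwrite("pics/crop1.png",o)
E
```

```text
mat [400.5 271. ] ctr [ 0.4707 -0.2496  0.034 ] size [0.0928 0.029 ] ang -88.5
b [494.77186489 281.75924253] ctr [ 0.4536 -0.4434  0.035 ] size [0.0446 0.125 ] ang -131.1
c [405.99999619 357.49999619] ctr [ 0.2969 -0.2613  0.035 ] size [0.124  0.0364] ang 0.4
```

View pics/crop1.png

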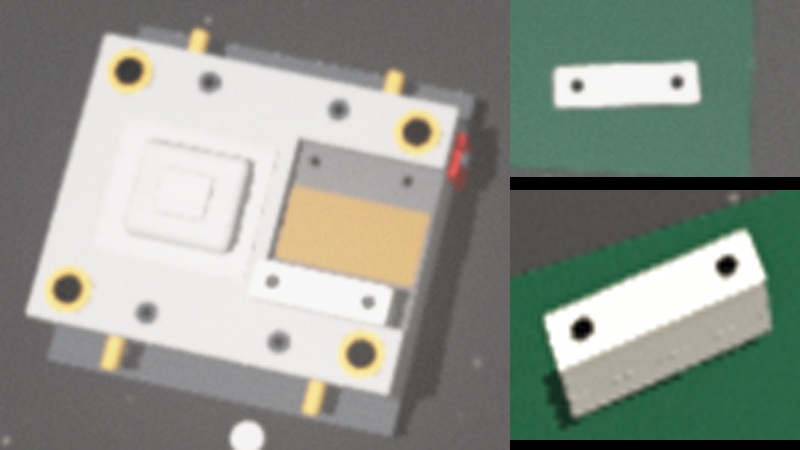

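The crop confirms the strip on the mat at (401,271), two dark holes, full flat face on the scene camera's (+x) side. The mould has its step opening to the right, with tapped floor holes near full-image (205,218.7) and (235.7,225.3), and four yellow rings. Next I'll measure the mould and seat pose.

```bash
python3 - <<'E'
from h import *
im=cv2.imread("pics/top0.png");c=env.get_calibration("top");g=cv2.cvtColor(im,cv2.COLOR_BGR2GRAY).astype(float)
def dark(x,y,r=5):
    x0,y0=int(round(x))-r,int(round(y))-r;p=g[y0:y0+2*r+1,x0:x0+2*r+1]
    w=np.clip(np.median(p)-15-p,0,None);yy,xx=np.mgrid[:p.shape[0],:p.shape[1]]
    return x0+(w*xx).sum()/w.sum(),y0+(w*yy).sum()/w.sum()
rings=[dark(100+x/3,165+y/3,8) for x,y in((130,71),(416,132),(361,353),(68,288))]
P=ray(rings,.083,c);print("rings",np.round(rings,1).tolist(),P.round(4).tolist())
print("sides",[np.linalg.norm(P[i]-P[i-1]).round(4) for i in range(4)])
v=(P[0]-P[1])+(P[3]-P[2]);ctr=P.mean(0);a=np.arctan2(v[1],v[0]);print("mould y dir deg",np.degrees(a),"x-dir edges",[np.degrees(np.arctan2(*(d[1::-1]))) for d in(P[0]-P[3],P[1]-P[2])],"ctr",ctr)
y=np.array([np.cos(a),np.sin(a),0]);x=np.array([y[1],-y[0],0])
print("seat via rings",ctr+.044*x-.068*y)
t=[dark(205,218.7,3),dark(235.7,225.3,3)];T=ray(t,.073,c);print("tapped",np.round(t,1),T.round(4),np.linalg.norm(T[0]-T[1]),"seat",T.mean(0), "dir",np.degrees(np.arctan2(*(T[0]-T[1])[1::-1])))
tw=[dark(100+272/3,165+281/3,3),dark(100+368/3,165+301/3,3)];W=ray(tw,.103,c);print("twin",W.mean(0),np.degrees(np.arctan2(*(W[0]-W[1])[1::-1])),"seat via twin",W.mean(0)+.088*x)
h=[dark(365+66/3.22,245+85/3.22,4),dark(365+167/3.22,245+82/3.22,4)];H=ray(h,.034,c);print("gib",np.round(h,1),H.round(4),H.mean(0),np.linalg.norm(H[0]-H[1]),"ydir",np.degrees(np.arctan2(*(H[0]-H[1])[1::-1])))
st()
E
```

```text
rings [[142.6, 188.2], [238.5, 208.6], [219.9, 282.5], [122.0, 260.9]] [[0.6185, 0.2791, 0.083], [0.5814, 0.0821, 0.083], [0.4318, 0.1107, 0.083], [0.4691, 0.3074, 0.083]]
sides [np.float64(0.1521), np.float64(0.2004), np.float64(0.1523), np.float64(0.2003)]
mould y dir deg 79.28996114902422 x-dir edges [np.float64(-10.754104588618194), np.float64(-10.810408962034735)] ctr [0.52519403 0.19481201 0.083     ]
seat via rings [0.55579052 0.11981965 0.083     ]
tapped [[204.6 218.4]
 [235.4 225. ]] [[0.5616 0.1511 0.073 ]
 [0.5497 0.0881 0.073 ]] 0.06411723308166753 seat [0.55564016 0.1195816  0.073     ] dir 79.260082644422
twin [0.46903401 0.13588666 0.103     ] 79.3879249663747 seat via twin [0.55550107 0.11953285 0.103     ]
gib [[385.4 271.2]
 [416.4 270.1]] [[ 0.4694 -0.2185  0.034 ]
 [ 0.4734 -0.2822  0.034 ]] [ 0.47139917 -0.25035372  0.034     ] 0.06390329870117763 ydir 93.51421187137498
t 0.10 tcp [0.2152 0.5329 0.1913] F [-0.1  0.3 -0.4] T [ 0.02 -0.02 -0.  ] w 0.0853 x [-0.9272  0.3745 -0.    ] y [ 0.3745  0.9272 -0.001 ]
```

Three independent seat estimates agree within 1 mm: seat (0.5556, 0.1196), mould yaw −10.7°. The gib is at (0.471, −0.250), y-axis at 93.5°. Setting out.

```bash
python3 -m crank '[{"dx":-4.5,"dy":-3.3},{"dx":-4.5,"dy":-3.3},{"dx":-4.5,"dy":-3.3},{"dx":-4.5,"dy":-3.3},{"dx":-4.5,"dy":-3.3}]'; python3 -m crank '[{"dx":-4.5,"dy":-3.3},{"dx":-4.5,"dy":-3.3},{"turn":0.18},{"turn":0.18},{"turn":0.18}]'; python3 -c "
from h import *
st()"
```

```text
t 0.10 tcp [0.2152 0.5329 0.1913] F [-0.1  0.3 -0.4] T [ 0.02 -0.02 -0.  ] w 0.0853 x [-0.9272  0.3745 -0.    ] y [ 0.3745  0.9272 -0.001 ]schema error: expected keys fingers, dx, dy, dz, turn
schema error: expected keys fingers, dx, dy, dz, turn
```

```bash
python3 -m crank '[{"fingers":1,"dx":-4.5,"dy":-3.3,"dz":0,"turn":0},{"fingers":1,"dx":-4.5,"dy":-3.3,"dz":0,"turn":0},{"fingers":1,"dx":-4.5,"dy":-3.3,"dz":0,"turn":0},{"fingers":1,"dx":-4.5,"dy":-3.3,"dz":0,"turn":0},{"fingers":1,"dx":-4.5,"dy":-3.3,"dz":0,"turn":0}]' && python3 -m crank '[{"fingers":1,"dx":-4.5,"dy":-3.3,"dz":0,"turn":0},{"fingers":1,"dx":-4.5,"dy":-3.3,"dz":0,"turn":0},{"fingers":1,"dx":0,"dy":0,"dz":0,"turn":0.18},{"fingers":1,"dx":0,"dy":0,"dz":0,"turn":0.18},{"fingers":1,"dx":0,"dy":0,"dz":0,"turn":0.18}]'; python3 -c "
from h import *
st()"
```

```text
time_s: 0.72
tcp_pos: [0.3636, 0.2911, 0.1898]
ee_rot: [-0.589, -3.084, 0.003]
force: [1.4, 0.6, -0.0]
gripper_width: 0.0852
time_s: 1.35
tcp_pos: [0.4268, 0.1874, 0.1893]
ee_rot: [-1.421, -2.801, 0.006]
force: [-0.5, -0.1, 0.6]
gripper_width: 0.085
t 1.35 tcp [0.4268 0.1874 0.1893] F [-0.5 -0.1  0.6] T [-0.    0.01 -0.03] w 0.0850 x [-0.5907  0.8069 -0.0012] y [ 0.8069  0.5907 -0.004 ]
```

```bash
python3 -m crank '[{"fingers":1,"dx":0,"dy":0,"dz":0,"turn":0.186},{"fingers":1,"dx":0,"dy":0,"dz":0,"turn":0.186},{"fingers":1,"dx":0,"dy":0,"dz":0,"turn":0.186},{"fingers":1,"dx":-5.5,"dy":0.2,"dz":0,"turn":0.015},{"fingers":1,"dx":-5.5,"dy":0.2,"dz":0,"turn":0}]' && python3 -m crank '[{"fingers":1,"dx":-5.5,"dy":0.2,"dz":0,"turn":0},{"fingers":1,"dx":-5.5,"dy":0.2,"dz":0,"turn":0},{"fingers":1,"dx":-5.5,"dy":0.2,"dz":0,"turn":0},{"fingers":1,"dx":-5.5,"dy":0.2,"dz":0,"turn":0},{"fingers":1,"dx":-5.5,"dy":0.2,"dz":0,"turn":0}]'; python3 - <<'E'
from h import *
s,r=st();c=env.get_calibration("wrist");print(r.T@(-c["extrinsics"][:3,:3].T@c["extrinsics"][:3,3]-s["tcp_pos"]),(c["extrinsics"][:3,:3]@r).round(3))
d=np.array([.4714,-.2504])-s["tcp_pos"][:2];print("to gib dx,dy cm",100*r[:2,0]@d,100*r[:2,1]@d,"turn",np.arctan2(r[1,1],r[0,1])-np.radians(3.5))
E
```

```text
time_s: 1.98
tcp_pos: [0.437, 0.0792, 0.1886]
ee_rot: [-2.154, -2.286, 0.008]
force: [0.6, -1.1, -0.0]
gripper_width: 0.0856
time_s: 2.6
tcp_pos: [0.463, -0.2032, 0.1889]
ee_rot: [-2.152, -2.287, 0.008]
force: [-0.0, -0.0, 0.2]
gripper_width: 0.0851
t 2.60 tcp [ 0.463  -0.2032  0.1889] F [-0.  -0.   0.2] T [ 0.06 -0.06 -0.04] w 0.0851 x [-0.061   0.9981 -0.0025] y [ 0.9981  0.061  -0.0048]
[ 0.07403275  0.00072446 -0.18280523] [[-0.     1.     0.001]
 [-0.957  0.    -0.29 ]
 [-0.29  -0.     0.957]]
to gib dx,dy cm -4.765103302503352 0.55014795979962 turn -4.949657862527573e-05
```

```bash
python3 - <<'E'
from h import *
c=env.get_calibration("wrist");im=env.get_image("wrist")[:,:,::-1];cv2.imwrite("pics/w1.png",im)
print(pix([[.4694,-.2185,.034],[.4734,-.2822,.034]],c))
E
```

```text
[[327.05242855 224.65983768]
 [326.87609973 281.0125809 ]]
```

View pics/w1.png

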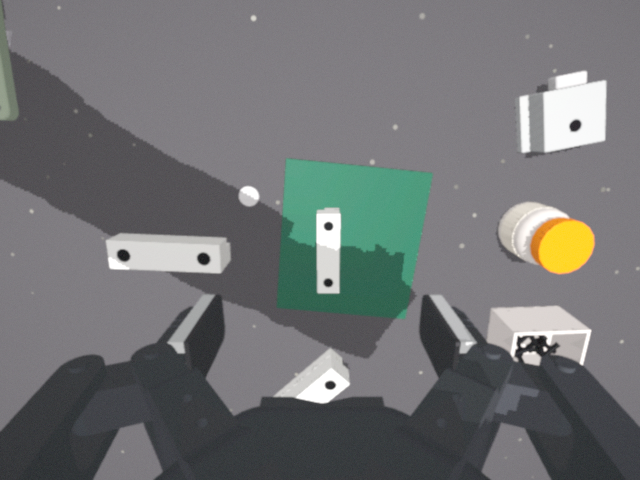

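The wrist view shows the gib holes at about (328,226) and (327.5,283), within 2 px (about 1 mm) of the projection. The jaws straddle nothing else, so I'm going over it and down.

```bash
python3 -m crank '[{"fingers":1,"dx":-4.8,"dy":0.6,"dz":0,"turn":0},{"fingers":1,"dx":0,"dy":0,"dz":4,"turn":0},{"fingers":1,"dx":0,"dy":0,"dz":4,"turn":0},{"fingers":1,"dx":0,"dy":0,"dz":3,"turn":0},{"fingers":1,"dx":0,"dy":0,"dz":0.5,"turn":0}]' ; python3 - <<'E'
from h import *
s,r=st()
d=np.array([.4714,-.2504])-s["tcp_pos"][:2];print("to gib dx,dy cm",100*r[:2,0]@d,100*r[:2,1]@d,"turn",np.arctan2(r[1,1],r[0,1])-np.radians(3.5), "dz",s["tcp_pos"][2]*100-1.65)
E
```

```text
time_s: 3.28
tcp_pos: [0.4698, -0.2633, 0.0705]
ee_rot: [2.164, 2.275, -0.014]
force: [-1.1, 0.2, 1.1]
gripper_width: 0.0855
t 3.27 tcp [ 0.4698 -0.2633  0.0705] F [-1.1  0.2  1.1] T [ 0.01 -0.05  0.03] w 0.0855 x [-0.0503  0.9987 -0.0071] y [ 0.9987  0.0502 -0.0051]
to gib dx,dy cm 1.2800982154838 0.22544426281093422 turn -0.010837820867238016 dz 5.4012527641424555
```

```bash
python3 -m crank '[{"fingers":1,"dx":1.28,"dy":0.2,"dz":1,"turn":-0.01},{"fingers":1,"dx":0,"dy":0,"dz":1.5,"turn":0},{"fingers":1,"dx":0,"dy":0,"dz":1.2,"turn":0},{"fingers":1,"dx":0,"dy":0,"dz":0.5,"turn":0},{"fingers":1,"dx":0,"dy":0,"dz":0,"turn":0}]' ; python3 - <<'E'
from h import *
s,r=st()
d=np.array([.4714,-.2504])-s["tcp_pos"][:2];print("to gib dx,dy cm",100*r[:2,0]@d,100*r[:2,1]@d,"turn",np.arctan2(r[1,1],r[0,1])-np.radians(3.5), "dz",s["tcp_pos"][2]*100-1.65)
E
```

```text
time_s: 3.9
tcp_pos: [0.4722, -0.2499, 0.0276]
ee_rot: [2.149, 2.286, -0.012]
force: [0.6, -0.2, -0.6]
gripper_width: 0.0855
t 3.90 tcp [ 0.4722 -0.2499  0.0276] F [ 0.6 -0.2 -0.6] T [-0.02 -0.07  0.  ] w 0.0855 x [-0.0617  0.9981 -0.0081] y [ 0.9981  0.0616 -0.003 ]
to gib dx,dy cm -0.04939255711144802 -0.08069453206325256 turn 0.000587446803317522 dz 1.1129811769269757
```

```bash
python3 -m crank '[{"fingers":1,"dx":-0.05,"dy":-0.08,"dz":0.6,"turn":0},{"fingers":1,"dx":0,"dy":0,"dz":0.5,"turn":0},{"fingers":0.45,"dx":0,"dy":0,"dz":0,"turn":0},{"fingers":0.3,"dx":0,"dy":0,"dz":0,"turn":0},{"fingers":0.3,"dx":0,"dy":0,"dz":0,"turn":0}]' 70; python3 - <<'E'
from h import *
s,r=st()
d=np.array([.4714,-.2504])-s["tcp_pos"][:2];print("to gib dx,dy cm",100*r[:2,0]@d,100*r[:2,1]@d)
E
```

```text
time_s: 4.53
tcp_pos: [0.4716, -0.251, 0.0166]
ee_rot: [2.149, 2.285, -0.012]
force: [0.1, 0.3, 0.2]
gripper_width: 0.0321
t 4.53 tcp [ 0.4716 -0.251   0.0166] F [0.1 0.3 0.2] T [-0.02 -0.04  0.03] w 0.0321 x [-0.0612  0.9981 -0.0087] y [ 0.9981  0.0612 -0.002 ]
to gib dx,dy cm 0.06059750798967926 -0.019044724009918718
```

```bash
python3 -m crank '[{"fingers":0.24,"dx":0,"dy":0,"dz":0,"turn":0},{"fingers":0,"dx":0,"dy":0,"dz":0,"turn":0},{"fingers":0,"dx":0,"dy":0,"dz":0,"turn":0},{"fingers":0,"dx":0,"dy":0,"dz":0,"turn":0},{"fingers":0,"dx":0,"dy":0,"dz":0,"turn":0}]' 70; python3 - <<'E'
from h import *
st()
cv2.imwrite("pics/w2.png",env.get_image("wrist")[:,:,::-1])
E
```

```text
time_s: 5.15
tcp_pos: [0.4718, -0.251, 0.0168]
ee_rot: [2.149, 2.285, -0.012]
force: [-0.3, -0.3, -0.6]
gripper_width: 0.0004
t 5.15 tcp [ 0.4718 -0.251   0.0168] F [-0.3 -0.3 -0.6] T [-0.    0.01  0.  ] w 0.0004 x [-0.0613  0.9981 -0.009 ] y [ 0.9981  0.0613 -0.0017]
```

View pics/w2.png

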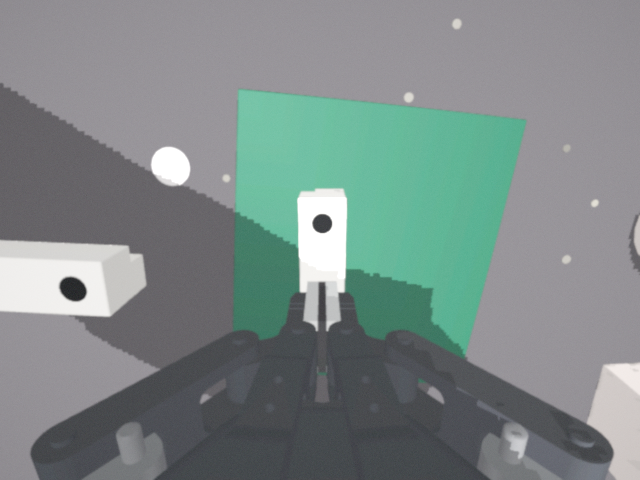

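```bash
python3 - <<'E'
from h import *
s,r=st();c=env.get_calibration("wrist")
g=np.array([.4714,-.2504]);y=np.array([-.061,.998])
print("tcp",pix([s["tcp_pos"]],c),"grasp pt",pix([s["tcp_pos"]-.019*r[:,2]],c))
for z in(.004,.034,.05):print(z,"hole+ ",pix([[*(g+.032*y),z]],c),"end+",pix([[*(g+.045*y),z]],c))
print("observed hole on z=.034",ray([[322,223]],.034,c))
im=cv2.imread("pics/w2.png")
cv2.imwrite("pics/w2c.png",cv2.resize(im[170:390,230:420],(690,600)))
cv2.imwrite("pics/s2.png",cv2.resize(env.get_image("scene")[180:360,150:370,::-1],(733,600)))
E
```

```text
t 5.20 tcp [ 0.4718 -0.251   0.0168] F [-0.3  1.   0.1] T [ 0.02  0.03 -0.02] w 0.0001 x [-0.0614  0.9981 -0.0089] y [ 0.9981  0.0614 -0.0017]
tcp [[320.61672039 267.12325109]] grasp pt [[320.49391019 280.61002181]]
0.004 hole+  [[320.11427674 207.68506045]] end+ [[320.08907055 185.7566538 ]]
0.034 hole+  [[319.72541642 220.48712058]] end+ [[319.68672497 195.06735301]]
0.05 hole+  [[319.45930375 229.25202485]] end+ [[319.40973449 201.47952571]]
observed hole on z=.034 [[ 0.47067911 -0.21970754  0.034     ]]
```

View pics/s2.png

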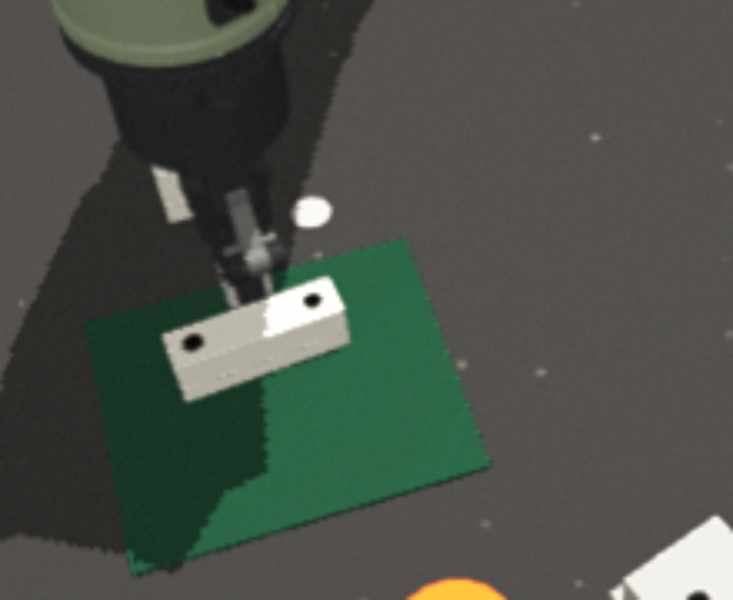

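```bash
python3 - <<'E'
from h import *
s,r=st();cs=env.get_calibration("scene");cw=env.get_calibration("wrist")
for z in(.017,.034,.044,.054,.064):
    p=s["tcp_pos"]-(z-s["tcp_pos"][2])*r[:,2]
    print(z,"scene crop",((pix([p],cs)-[150,180])/.3).round(0),"wrist",pix([p],cw).round(0), "gib top mid crop",((pix([[.4714,-.2504,.034]],cs)-[150,180])/.3).round(0))
E
```

```text
t 5.25 tcp [ 0.4718 -0.251   0.0168] F [-0.3 -1.1  0.8] T [ 0.   -0.01 -0.1 ] w -0.0000 x [-0.0613  0.9981 -0.0089] y [ 0.9981  0.0613 -0.0017]
0.017 scene crop [[259. 338.]] wrist [[321. 267.]] gib top mid crop [[255. 317.]]
0.034 scene crop [[254. 318.]] wrist [[320. 279.]] gib top mid crop [[255. 317.]]
0.044 scene crop [[251. 306.]] wrist [[320. 287.]] gib top mid crop [[255. 317.]]
0.054 scene crop [[248. 294.]] wrist [[320. 296.]] gib top mid crop [[255. 317.]]
0.064 scene crop [[245. 282.]] wrist [[320. 307.]] gib top mid crop [[255. 317.]]
```

View pics/w2c.png

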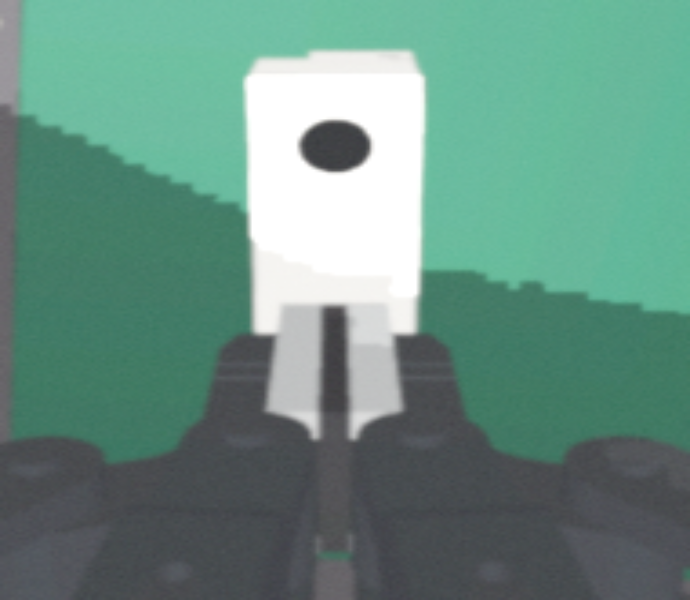

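```bash
python3 - <<'E'
from h import *
s,r=st();cw=env.get_calibration("wrist");cs=env.get_calibration("scene")
for z in(.034,.038,.042,.046,.05,.054,.058):
    p=s["tcp_pos"]-(z-s["tcp_pos"][2])*r[:,2]
    q=[p+.011*r[:,0]+k*.0*r[:,1] for k in(0,)]
    print(z,"wrist crop front edge",((pix(q,cw)-[230,170])*[690/190,600/220]).round(0),"scene crop +-11",((pix([p+.011*r[:,0],p-.011*r[:,0]],cs)-[150,180])/.3).round(0).tolist())
E
```

```text
t 5.25 tcp [ 0.4718 -0.251   0.0168] F [-0.3 -1.1  0.8] T [ 0.   -0.01 -0.1 ] w -0.0000 x [-0.0613  0.9981 -0.0089] y [ 0.9981  0.0613 -0.0017]
0.034 wrist crop front edge [[329. 245.]] scene crop +-11 [[274.0, 311.0], [233.0, 325.0]]
0.038 wrist crop front edge [[328. 253.]] scene crop +-11 [[273.0, 306.0], [232.0, 320.0]]
0.042 wrist crop front edge [[328. 261.]] scene crop +-11 [[272.0, 301.0], [231.0, 316.0]]
0.046 wrist crop front edge [[328. 269.]] scene crop +-11 [[271.0, 297.0], [230.0, 311.0]]
0.05 wrist crop front edge [[328. 278.]] scene crop +-11 [[270.0, 292.0], [228.0, 306.0]]
0.054 wrist crop front edge [[328. 287.]] scene crop +-11 [[269.0, 287.0], [227.0, 301.0]]
0.058 wrist crop front edge [[328. 296.]] scene crop +-11 [[268.0, 282.0], [226.0, 296.0]]
```

The jaws shut above the gib: the images put the real fingertips about 35–40 mm behind the reported TCP, and the gib has not moved (hole within about 1.5 mm of before). I'll find the true tip height by a gentle touch on the gib's top (z = 34 mm).

```bash
python3 -m crank '[{"fingers":0,"dx":0,"dy":0,"dz":0.3,"turn":0},{"fingers":0,"dx":0,"dy":0,"dz":0.3,"turn":0},{"fingers":0,"dx":0,"dy":0,"dz":0.2,"turn":0},{"fingers":0,"dx":0,"dy":0,"dz":0.15,"turn":0},{"fingers":0,"dx":0,"dy":0,"dz":0.1,"turn":0}]' 20; python3 -m crank '[{"fingers":0,"dx":0,"dy":0,"dz":0.12,"turn":0},{"fingers":0,"dx":0,"dy":0,"dz":0.12,"turn":0},{"fingers":0,"dx":0,"dy":0,"dz":0.12,"turn":0},{"fingers":0,"dx":0,"dy":0,"dz":0.12,"turn":0},{"fingers":0,"dx":0,"dy":0,"dz":0.12,"turn":0}]'
```

```text
time_s: 5.88
tcp_pos: [0.4717, -0.2511, 0.0054]
ee_rot: [2.149, 2.285, -0.012]
force: [0.1, 0.3, -0.4]
gripper_width: 0.0001
time_s: 6.5
tcp_pos: [0.4717, -0.2512, -0.0009]
ee_rot: [2.149, 2.285, -0.012]
force: [-0.1, -0.4, -0.3]
gripper_width: -0.0
```

```bash
python3 -m crank '[{"fingers":0,"dx":0,"dy":0,"dz":0.1,"turn":0},{"fingers":0,"dx":0,"dy":0,"dz":0.1,"turn":0},{"fingers":0,"dx":0,"dy":0,"dz":0.1,"turn":0},{"fingers":0,"dx":0,"dy":0,"dz":0.1,"turn":0},{"fingers":0,"dx":0,"dy":0,"dz":0.1,"turn":0}]'; python3 - <<'E'
from h import *
s,r=st();im=env.get_image("wrist")[:,:,::-1];cv2.imwrite("pics/w3.png",im)
g=cv2.cvtColor(im,cv2.COLOR_BGR2GRAY);print(g[180:330,322],g[180:330:3,310])
E
```

```text
time_s: 7.12
tcp_pos: [0.4718, -0.2513, -0.0057]
ee_rot: [2.148, 2.284, -0.011]
force: [-4.6, 3.8, 31.7]
gripper_width: 0.0
t 7.12 tcp [ 0.4718 -0.2513 -0.0057] F [-4.6  3.8 31.7] T [ 0.81  1.13 -0.01] w 0.0000 x [-0.0613  0.9981 -0.009 ] y [ 0.9981  0.0613 -0.0014]
[162 163 160 161 161 161 160 160 159 164 161 161 161 162 181 218 235 238
 239 238 237 238 238 239 240 240 254 255 255 255 255 255 255 255 255 255
 255 255 255 255 255 255 255 255 247 144  77  62  68  65  65  65  65  67
  62  62  63  62  61  61  61  61  58  61  63  60  79 200 255 255 255 255
 255 255 255 255 255 255 255 255 255 255 255 255 255 255 255 255 255 255
 255 255 255 255 255 255 255 255 255 255 255 255 171  88  76  73  73  75
  75  77  72  64  68  63  65  65  64  67  66  64  65  69  68  68  63  66
  67  68  64  64  63  65  68  68  64  65  66  65  66  65  69  79  80  87
  84  83  84  81  82  85] [164 164 163 163 163 163 189 239 239 255 255 255 255 255 255 255 255 255
 225 215 255 255 255 255 255 255 255 255 255 255 255 255 255 255 199 190
 190 192 192 191 192 191 190 192 192 193 191 206  86  76]
```

Contact: true fingertips are about 39 mm behind the reported TCP (gib top reached at TCP z ≈ −0.005). I'm backing off, opening, and going down so the tips sit about 12.5 mm above the gib's underside (TCP z ≈ −0.0225).

```bash
python3 -m crank '[{"fingers":0,"dx":0,"dy":0,"dz":-0.5,"turn":0},{"fingers":0.7,"dx":0,"dy":0,"dz":-1,"turn":0},{"fingers":0.7,"dx":0,"dy":0,"dz":0,"turn":0},{"fingers":0.7,"dx":0,"dy":0,"dz":0,"turn":0},{"fingers":0.7,"dx":0,"dy":0,"dz":0,"turn":0}]' 70; python3 - <<'E'
from h import *
st();im=env.get_image("wrist");g=cv2.cvtColor(im,cv2.COLOR_RGB2GRAY);c=env.get_calibration("wrist");s=env.sense()
r=R.from_rotvec(s["ee_rot"]).as_matrix()
p=g[200:260,290:355];ys,xs=np.nonzero(p<120)
m=(p<120).astype(np.uint8);n,l,q,ce=cv2.connectedComponentsWithStats(m)
for i in range(1,n):
  if q[i,4]>50: print(q[i],ce[i]+[290,200],ray([ce[i]+[290,200]],.034,c))
cv2.imwrite("pics/w4.png",im[:,:,::-1])
E
```

```text
time_s: 7.8
tcp_pos: [0.4719, -0.2512, 0.0104]
ee_rot: [2.148, 2.284, -0.011]
force: [-0.2, 0.1, 0.6]
gripper_width: 0.0598
t 7.80 tcp [ 0.4719 -0.2512  0.0104] F [-0.2  0.1  0.6] T [-0.02 -0.01  0.  ] w 0.0598 x [-0.0612  0.9981 -0.0092] y [ 0.9981  0.0612 -0.0011]
[ 22  17  20  20 302] [321.58609272 226.29470199] [[ 0.47058601 -0.21972481  0.034     ]]
[ 0 44  7 16 93] [292.77419355 252.74193548] [[ 0.45700073 -0.23435855  0.034     ]]
```

```bash
python3 -m crank '[{"fingers":0.7,"dx":0,"dy":0,"dz":1,"turn":0},{"fingers":0.7,"dx":0,"dy":0,"dz":1,"turn":0},{"fingers":0.7,"dx":0,"dy":0,"dz":0.8,"turn":0},{"fingers":0.7,"dx":0,"dy":0,"dz":0.3,"turn":0},{"fingers":0.5,"dx":0,"dy":0,"dz":0,"turn":0}]' 70; python3 -c "
from h import *
st()"
```

```text
time_s: 8.48
tcp_pos: [0.4713, -0.2512, -0.0239]
ee_rot: [2.149, 2.285, -0.012]
force: [-0.0, -0.1, 0.2]
gripper_width: 0.0436
t 8.47 tcp [ 0.4713 -0.2512 -0.0239] F [-0.  -0.1  0.2] T [-0.    0.01  0.03] w 0.0436 x [-0.0612  0.9981 -0.0083] y [ 0.9981  0.0612 -0.0025]
```

```bash
python3 -m crank '[{"fingers":0.45,"dx":0,"dy":0,"dz":-0.13,"turn":0},{"fingers":0.3,"dx":0,"dy":0,"dz":0,"turn":0},{"fingers":0.2,"dx":0,"dy":0,"dz":0,"turn":0},{"fingers":0.2,"dx":0,"dy":0,"dz":0,"turn":0},{"fingers":0.2,"dx":0,"dy":0,"dz":0,"turn":0}]' 70; python3 -c "
from h import *
st()"
```

```text
time_s: 9.1
tcp_pos: [0.4717, -0.2513, -0.0218]
ee_rot: [2.149, 2.285, -0.011]
force: [0.7, 1.0, -2.2]
gripper_width: 0.0225
t 9.10 tcp [ 0.4717 -0.2513 -0.0218] F [ 0.7  1.  -2.2] T [ 0.01 -0.02  0.05] w 0.0225 x [-0.0614  0.9981 -0.0088] y [ 0.9981  0.0613 -0.0015]
```

```bash
python3 -m crank '[{"fingers":0,"dx":0,"dy":0,"dz":0,"turn":0},{"fingers":0,"dx":0,"dy":0,"dz":-0.3,"turn":0},{"fingers":0,"dx":0,"dy":0,"dz":-0.6,"turn":0},{"fingers":0,"dx":0,"dy":0,"dz":-1.2,"turn":0},{"fingers":0,"dx":0,"dy":0,"dz":-2,"turn":0}]' 80;  python3 -m crank '[{"fingers":0,"dx":0,"dy":0,"dz":-3,"turn":0},{"fingers":0,"dx":0,"dy":0,"dz":-3,"turn":0},{"fingers":0,"dx":0,"dy":0,"dz":-3,"turn":0.08},{"fingers":0,"dx":0,"dy":0,"dz":-2,"turn":0.08},{"fingers":0,"dx":0,"dy":0,"dz":0,"turn":0.08}]';  python3 - <<'E'
from h import *
s,r=st()
d=np.array([.5447,.1156])-s["tcp_pos"][:2];print("to pre dx,dy cm",100*r[:2,0]@d,100*r[:2,1]@d,"turn",np.arctan2(r[1,1],r[0,1])+np.radians(10.73))
E
```

```text
time_s: 9.72
tcp_pos: [0.4708, -0.2505, 0.0204]
ee_rot: [2.15, 2.286, -0.012]
force: [0.5, 0.2, -4.8]
gripper_width: 0.0222
time_s: 10.35
tcp_pos: [0.4711, -0.2494, 0.1392]
ee_rot: [2.413, 2.002, -0.008]
force: [0.2, 0.0, -6.1]
gripper_width: 0.0222
t 10.35 tcp [ 0.4711 -0.2494  0.1392] F [ 0.2  0.  -6.1] T [ 0.11 -0.03 -0.01] w 0.0222 x [ 0.1848  0.9828 -0.0081] y [ 0.9828 -0.1847  0.002 ]
to pre dx,dy cm 37.232715397523954 0.4935179851946554 turn 0.001464915877399331
```

```bash
python3 -m crank '[{"fingers":0,"dx":3,"dy":0.1,"dz":0,"turn":0},{"fingers":0,"dx":5,"dy":0.1,"dz":0,"turn":0},{"fingers":0,"dx":5,"dy":0.1,"dz":0,"turn":0},{"fingers":0,"dx":5,"dy":0.1,"dz":0,"turn":0},{"fingers":0,"dx":5,"dy":0.1,"dz":0,"turn":0}]' ;  python3 -m crank '[{"fingers":0,"dx":5,"dy":0,"dz":0,"turn":0},{"fingers":0,"dx":4,"dy":0,"dz":0,"turn":0},{"fingers":0,"dx":2,"dy":0,"dz":0,"turn":0},{"fingers":0,"dx":1,"dy":0,"dz":0,"turn":0},{"fingers":0,"dx":0,"dy":0,"dz":0,"turn":0}]';  python3 - <<'E'
from h import *
s,r=st()
d=np.array([.5447,.1156])-s["tcp_pos"][:2];print("to pre dx,dy cm",100*r[:2,0]@d,100*r[:2,1]@d,"turn",np.arctan2(r[1,1],r[0,1])+np.radians(10.73))
E
```

```text
time_s: 10.98
tcp_pos: [0.5194, -0.0211, 0.1416]
ee_rot: [2.419, 1.99, -0.004]
force: [1.3, -0.3, -5.2]
gripper_width: 0.0219
time_s: 11.6
tcp_pos: [0.5419, 0.1047, 0.1437]
ee_rot: [2.415, 1.997, -0.0]
force: [-0.1, -0.8, -5.0]
gripper_width: 0.0222
t 11.60 tcp [0.5419 0.1047 0.1437] F [-0.1 -0.8 -5. ] T [-0.04  0.01 -0.03] w 0.0222 x [ 0.1877  0.9822 -0.0053] y [ 0.9822 -0.1877  0.006 ]
to pre dx,dy cm 1.1211561126830232 0.07311193736763713 turn -0.00156482896805335
```

```bash
python3 -m crank '[{"fingers":0,"dx":1.1,"dy":0.1,"dz":1,"turn":0},{"fingers":0,"dx":0,"dy":0,"dz":2,"turn":0},{"fingers":0,"dx":0,"dy":0,"dz":2,"turn":0},{"fingers":0,"dx":0,"dy":0,"dz":0.8,"turn":0},{"fingers":0,"dx":0,"dy":0,"dz":0,"turn":0}]';  python3 - <<'E'
from h import *
s,r=st()
d=np.array([.5447,.1156])-s["tcp_pos"][:2];print("to pre dx,dy cm",100*r[:2,0]@d,100*r[:2,1]@d,"turn",np.arctan2(r[1,1],r[0,1])+np.radians(10.73))
c=env.get_calibration("wrist");im=env.get_image("wrist");cv2.imwrite("pics/w5.png",im[:,:,::-1])
s,r=st();zt=s["tcp_pos"][2]+.0558
for off in((.032,0),(.045,.012),(.045,-.012)):print(off,pix([np.r_[(s["tcp_pos"]+off[0]*r[:,0]+off[1]*r[:,1])[:2],zt]],c))
x=np.array([.9825,-.1862]);y=np.array([.1862,.9825]);S=np.array([.5556,.1196])
for n,a,b,z in(("corner top",.012,.045,.083),("shoulder top open end",.012,-.055,.083),("endwall top twin side",-.1,.045,.083)):print(n,pix([[*(S+a*x+b*y),z]],c))
E
```

```text
time_s: 12.22
tcp_pos: [0.5457, 0.1134, 0.0829]
ee_rot: [2.419, 1.992, -0.001]
force: [0.1, -0.2, -4.5]
gripper_width: 0.0219
t 12.22 tcp [0.5457 0.1134 0.0829] F [ 0.1 -0.2 -4.5] T [0.11 0.02 0.02] w 0.0219 x [ 0.1921  0.9814 -0.0057] y [ 0.9814 -0.192   0.0058]
to pre dx,dy cm 0.20114398064894473 -0.13657833955197635 turn -0.005959056511032346
t 12.28 tcp [0.5458 0.1134 0.0832] F [ 0.5 -1.3 -4.9] T [0.04 0.   0.04] w 0.0222 x [ 0.192   0.9814 -0.0055] y [ 0.9814 -0.192   0.0062]
(0.032, 0) [[321.22213727 246.53746204]]
(0.045, 0.012) [[352.32322996 214.56918388]]
(0.045, -0.012) [[290.06432169 214.65045919]]
corner top [[358.28472953 175.82307176]]
shoulder top open end [[354.04520113 336.67080308]]
endwall top twin side [[151.27309127 177.66208709]]
```

View pics/w5.png

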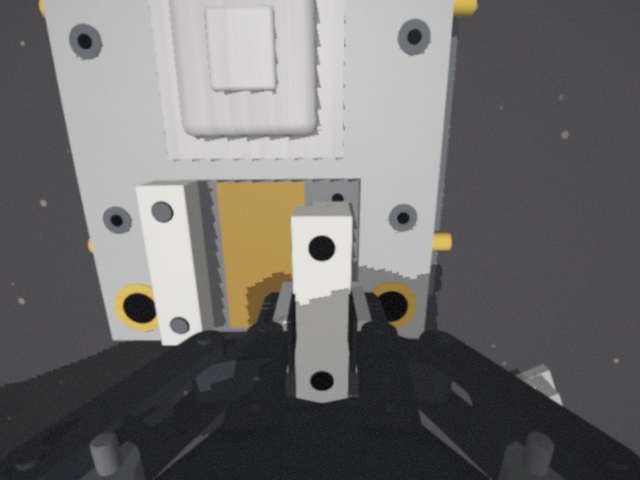

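The gib is held level with its holes at (322,248) and (321.5,380), as predicted, and both are free. The step's corner is at about (359.5,180), around 2 mm nearer than predicted. I'll fit the wall edges for yaw and remaining distances.

```bash
python3 - <<'E'
from h import *
im=cv2.imread("pics/w5.png");g=cv2.GaussianBlur(cv2.cvtColor(im,cv2.COLOR_BGR2GRAY),(3,3),0).astype(float);c=env.get_calibration("wrist");s,r=st()
def sub(v,sgn=1):
    d=np.abs(np.diff(v));i=int(d.argmax());w=d[max(0,i-2):i+3];return (np.arange(max(0,i-2),max(0,i-2)+len(w))*w).sum()/w.sum()+.5
E1=np.array([(x,170+sub(g[170:190,x])) for x in range(225,345,4)])
E2=np.array([(352+sub(g[y,352:372]),y) for y in range(188,268,4)])
for n,e in(("endwall",E1),("shoulder",E2)):
    P=ray(e,.083,c)[:,:2];l=cv2.fitLine(P.astype(np.float32),cv2.DIST_HUBER,0,.01,.01).ravel()
    nrm=np.array([-l[1],l[0]]);res=(P-l[2:])@nrm
    a=np.degrees(np.arctan2(l[1],l[0]));print(n,"ang mod90",a%90-90 if a%90>45 else a%90,"rms mm",res.std()*1e3, "dist from tcp mm",abs((s["tcp_pos"][:2]-l[2:])@nrm)*1e3)
def dark(x,y,k=14):
    p=g[y-k:y+k,x-k:x+k]<90;ys,xs=np.nonzero(p);return xs.mean()+x-k,ys.mean()+y-k
h=[dark(322,248),dark(321,380,11)];H=ray(h,s["tcp_pos"][2]+.0558,c);v=(H[0]-H[1])[:2];print(h,np.linalg.norm(v),"gib yang",np.degrees(np.arctan2(v[1],v[0]))-90,"tool",np.degrees(np.arctan2(r[1,1],r[0,1])))
m=H.mean(0)[:2]-s["tcp_pos"][:2];print("gib ctr rel tcp tool mm",1e3*r[:2,0]@m,1e3*r[:2,1]@m)
L=[(im[y].max(1)) for y in(1,)]
for col in(0,):
  A=np.array([(280+sub(g[y,280:305]),y) for y in range(225,280,5)]);B=np.array([(338+sub(g[y,338:356]),y) for y in range(225,280,5)])
  for e in(A,B):
    Q=ray(e,s["tcp_pos"][2]+.0558,c)[:,:2];l=cv2.fitLine(Q.astype(np.float32),cv2.DIST_HUBER,0,.01,.01).ravel();print("gib side ang",(np.degrees(np.arctan2(l[1],l[0]))%180)-90)
E
```

```text
t 12.28 tcp [0.5458 0.1134 0.0832] F [ 0.5 -1.3 -4.9] T [0.04 0.   0.04] w 0.0222 x [ 0.192   0.9814 -0.0055] y [ 0.9814 -0.192   0.0062]
endwall ang mod90 -10.839203 rms mm 0.1268969480783786 dist from tcp mm 51.75749557485477
shoulder ang mod90 -11.978775 rms mm 1.5861093443407797 dist from tcp mm 20.965076940691127
[(np.float64(321.2117400419287), np.float64(247.86163522012578)), (np.float64(321.1139601139601), np.float64(380.6210826210826))] 0.0642462813857755 gib yang -11.135375666034648 tool -11.07005277471817
gib ctr rel tcp tool mm -0.7471420827486556 0.07761306818717392
gib side ang -11.330818
gib side ang -10.845726
```

```bash
python3 -m crank '[{"fingers":0,"dx":0,"dy":0,"dz":0.7,"turn":-0.005},{"fingers":0,"dx":0,"dy":0,"dz":0.7,"turn":0},{"fingers":0,"dx":0,"dy":0,"dz":0.5,"turn":0},{"fingers":0,"dx":0,"dy":0,"dz":0.2,"turn":0},{"fingers":0,"dx":0,"dy":0,"dz":0,"turn":0}]';  python3 - <<'E'
from h import *
s,r=st()
d=np.array([.5556,.1196])-s["tcp_pos"][:2];print("to seat dx,dy cm",100*r[:2,0]@d,100*r[:2,1]@d,"ang",np.degrees(np.arctan2(r[1,1],r[0,1])),"bottom",s["tcp_pos"][2]+.0258)
E
```

```text
time_s: 12.9
tcp_pos: [0.5465, 0.1134, 0.0618]
ee_rot: [2.413, 1.997, 0.002]
force: [0.1, -0.9, -4.9]
gripper_width: 0.0217
t 12.90 tcp [0.5465 0.1134 0.0618] F [ 0.1 -0.9 -4.9] T [-0.02 -0.02  0.02] w 0.0217 x [ 0.1868  0.9824 -0.0048] y [ 0.9824 -0.1868  0.0077]
to seat dx,dy cm 0.7815404081736709 0.7764615696901915 ang -10.766164590598144 bottom 0.08761246632122335
```

```bash
python3 -m crank '[{"fingers":0,"dx":0,"dy":0,"dz":0.2,"turn":0},{"fingers":0,"dx":0,"dy":0,"dz":0.2,"turn":0},{"fingers":0,"dx":0,"dy":0,"dz":0.2,"turn":0},{"fingers":0,"dx":0,"dy":0,"dz":0.2,"turn":0},{"fingers":0,"dx":0,"dy":0,"dz":0.15,"turn":0}]'; python3 -m crank '[{"fingers":0,"dx":0,"dy":0,"dz":0.1,"turn":0},{"fingers":0,"dx":0,"dy":0,"dz":0.05,"turn":0},{"fingers":0,"dx":0,"dy":0,"dz":0.05,"turn":0},{"fingers":0,"dx":0,"dy":0,"dz":0.05,"turn":0},{"fingers":0,"dx":0,"dy":0,"dz":0.05,"turn":0}]';  python3 - <<'E'
from h import *
s,r=st()
d=np.array([.5556,.1196])-s["tcp_pos"][:2];print("to seat dx,dy cm",100*r[:2,0]@d,100*r[:2,1]@d,"ang",np.degrees(np.arctan2(r[1,1],r[0,1])),"bottom",s["tcp_pos"][2]+.0258)
E
```

```text
time_s: 13.52
tcp_pos: [0.5468, 0.1134, 0.052]
ee_rot: [2.413, 1.997, 0.003]
force: [0.4, 0.6, -4.8]
gripper_width: 0.0219
time_s: 14.15
tcp_pos: [0.5469, 0.1134, 0.0489]
ee_rot: [2.413, 1.997, 0.003]
force: [-1.0, 0.4, -5.5]
gripper_width: 0.0222
t 14.15 tcp [0.5469 0.1134 0.0489] F [-1.   0.4 -5.5] T [ 0.01  0.06 -0.02] w 0.0222 x [ 0.1867  0.9824 -0.0045] y [ 0.9824 -0.1867  0.0084]
to seat dx,dy cm 0.7750511080021614 0.7429924663055283 ang -10.760809634160305 bottom 0.074653750966828
```

```bash
python3 -m crank '[{"fingers":0,"dx":0,"dy":0,"dz":0.04,"turn":0},{"fingers":0,"dx":0,"dy":0,"dz":0.04,"turn":0},{"fingers":0,"dx":0,"dy":0,"dz":0.03,"turn":0},{"fingers":0,"dx":0,"dy":0,"dz":0.03,"turn":0},{"fingers":0,"dx":0,"dy":0,"dz":0.03,"turn":0}]';python3 -c "
from h import *
st()"
```

```text
time_s: 14.78
tcp_pos: [0.5469, 0.1135, 0.0473]
ee_rot: [2.413, 1.998, 0.003]
force: [-2.0, 0.2, 4.8]
gripper_width: 0.0218
t 14.78 tcp [0.5469 0.1135 0.0473] F [-2.   0.2  4.8] T [-0.03  0.64 -0.07] w 0.0218 x [ 0.1867  0.9824 -0.0043] y [ 0.9824 -0.1867  0.0084]
```

```bash
python3 -m crank '[{"fingers":0,"dx":0.1,"dy":0,"dz":-0.01,"turn":0},{"fingers":0,"dx":0.15,"dy":0,"dz":0,"turn":0},{"fingers":0,"dx":0.15,"dy":0,"dz":0,"turn":0},{"fingers":0,"dx":0.1,"dy":0,"dz":0,"turn":0},{"fingers":0,"dx":0.05,"dy":0,"dz":0,"turn":0}]';python3 -c "
from h import *
s,r=st();d=np.array([.5556,.1196])-s['tcp_pos'][:2];print('to seat dx,dy cm',100*r[:2,0]@d,100*r[:2,1]@d,'ang',np.degrees(np.arctan2(r[1,1],r[0,1])))"
```

```text
time_s: 15.4
tcp_pos: [0.5481, 0.1186, 0.0473]
ee_rot: [2.413, 1.997, 0.003]
force: [-0.3, -1.1, -2.7]
gripper_width: 0.022
t 15.40 tcp [0.5481 0.1186 0.0473] F [-0.3 -1.1 -2.7] T [-0.42  0.11  0.  ] w 0.0220 x [ 0.1871  0.9823 -0.005 ] y [ 0.9823 -0.187   0.0088]
to seat dx,dy cm 0.23450321497911542 0.7208848926297942 ang -10.779783923888711
```

```bash
python3 -m crank '[{"fingers":0,"dx":0.06,"dy":0,"dz":0,"turn":0},{"fingers":0,"dx":0.06,"dy":0,"dz":0,"turn":0},{"fingers":0,"dx":0.05,"dy":0,"dz":0,"turn":0},{"fingers":0,"dx":0.04,"dy":0,"dz":0,"turn":0},{"fingers":0,"dx":0.03,"dy":0,"dz":0,"turn":0}]';python3 -c "
from h import *
s,r=st();d=np.array([.5556,.1196])-s['tcp_pos'][:2];print('to seat dx,dy cm',100*r[:2,0]@d,100*r[:2,1]@d,'ang',np.degrees(np.arctan2(r[1,1],r[0,1])))"
```

```text
time_s: 16.02
tcp_pos: [0.5485, 0.1205, 0.0473]
ee_rot: [2.413, 1.996, 0.002]
force: [-0.9, -4.3, -1.7]
gripper_width: 0.0223
t 16.02 tcp [0.5485 0.1205 0.0473] F [-0.9 -4.3 -1.7] T [-1.04  0.37 -0.03] w 0.0223 x [ 0.1875  0.9822 -0.0059] y [ 0.9822 -0.1875  0.0087]
to seat dx,dy cm 0.047819446842499225 0.712645737356041 ang -10.804902167693662
```

```bash
python3 -m crank '[{"fingers":0,"dx":0.03,"dy":0,"dz":0,"turn":0},{"fingers":0,"dx":0.03,"dy":0,"dz":0,"turn":0},{"fingers":0,"dx":0.03,"dy":0,"dz":0,"turn":0},{"fingers":0,"dx":0.03,"dy":0,"dz":0,"turn":0},{"fingers":0,"dx":0.03,"dy":0,"dz":0,"turn":0}]';python3 -c "
from h import *
s,r=st();d=np.array([.5556,.1196])-s['tcp_pos'][:2];print('to seat dx,dy cm',100*r[:2,0]@d,100*r[:2,1]@d,'ang',np.degrees(np.arctan2(r[1,1],r[0,1])))"
```

```text
time_s: 16.65
tcp_pos: [0.5484, 0.1204, 0.0473]
ee_rot: [2.413, 1.994, -0.001]
force: [-1.5, -4.8, -2.0]
gripper_width: 0.0224
t 16.65 tcp [0.5484 0.1204 0.0473] F [-1.5 -4.8 -2. ] T [-1.1   0.34  0.06] w 0.0224 x [ 0.1885  0.982  -0.0079] y [ 0.9821 -0.1884  0.0082]
to seat dx,dy cm 0.05258334392692153 0.7195196429817722 ang -10.860232220421185
```

Butted against the end wall: it stalled at about 5 N, near the expected position. Now sliding slowly to the shoulder.

```bash
python3 -m crank '[{"fingers":0,"dx":0.01,"dy":0.1,"dz":0,"turn":0},{"fingers":0,"dx":0.01,"dy":0.15,"dz":0,"turn":0},{"fingers":0,"dx":0.01,"dy":0.15,"dz":0,"turn":0},{"fingers":0,"dx":0.01,"dy":0.1,"dz":0,"turn":0},{"fingers":0,"dx":0.01,"dy":0.05,"dz":0,"turn":0}]';python3 -c "
from h import *
s,r=st();d=np.array([.5556,.1196])-s['tcp_pos'][:2];print('to seat dx,dy cm',100*r[:2,0]@d,100*r[:2,1]@d,'ang',np.degrees(np.arctan2(r[1,1],r[0,1])))"
```

```text
time_s: 17.27
tcp_pos: [0.5483, 0.1204, 0.0473]
ee_rot: [2.419, 2.0, -0.015]
force: [-2.6, -5.1, 0.1]
gripper_width: 0.0221
t 17.27 tcp [0.5483 0.1204 0.0473] F [-2.6 -5.1  0.1] T [-0.88  0.65  0.  ] w 0.0221 x [ 0.1878  0.9822 -0.0093] y [ 0.9822 -0.1878 -0.0037]
to seat dx,dy cm 0.05866177562217274 0.7295014976300014 ang -10.826750224513978
```

```bash
python3 -m crank '[{"fingers":0,"dx":-0.05,"dy":0,"dz":-0.05,"turn":0},{"fingers":0,"dx":-0.03,"dy":0,"dz":-0.04,"turn":0},{"fingers":0,"dx":0,"dy":0.1,"dz":0,"turn":0},{"fingers":0,"dx":0,"dy":0.1,"dz":0,"turn":0},{"fingers":0,"dx":0,"dy":0.1,"dz":0,"turn":0}]';python3 -c "
from h import *
s,r=st();d=np.array([.5556,.1196])-s['tcp_pos'][:2];print('to seat dx,dy cm',100*r[:2,0]@d,100*r[:2,1]@d,'ang',np.degrees(np.arctan2(r[1,1],r[0,1])))
cv2.imwrite('pics/w6.png',env.get_image('wrist')[:,:,::-1])"
```

```text
time_s: 17.9
tcp_pos: [0.551, 0.1199, 0.0479]
ee_rot: [2.419, 2.001, -0.015]
force: [-1.1, -1.2, -4.6]
gripper_width: 0.022
t 17.90 tcp [0.551  0.1199 0.0479] F [-1.1 -1.2 -4.6] T [-0.27  0.23  0.05] w 0.0220 x [ 0.1872  0.9823 -0.0085] y [ 0.9823 -0.1873 -0.0045]
to seat dx,dy cm 0.06095058593090387 0.45457527222679817 ang -10.792802132092921
```

View pics/w6.png

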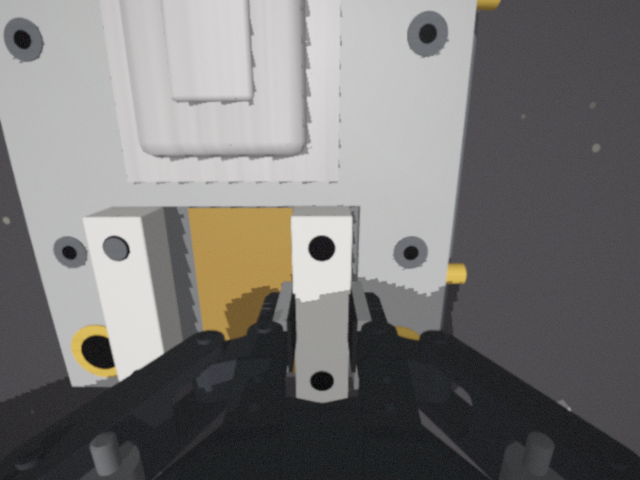

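The gib moves freely once lifted by about 0.6 mm. It is level and parallel, with a narrow gap at column 352–358 to the shoulder and its end at the end wall. Continuing hovering to the shoulder.

```bash
python3 -m crank '[{"fingers":0,"dx":0,"dy":0.1,"dz":0,"turn":0},{"fingers":0,"dx":0,"dy":0.08,"dz":0,"turn":0},{"fingers":0,"dx":0,"dy":0.06,"dz":0,"turn":0},{"fingers":0,"dx":0,"dy":0.05,"dz":0,"turn":0},{"fingers":0,"dx":0,"dy":0.05,"dz":0,"turn":0}]';python3 -c "
from h import *
s,r=st();d=np.array([.5556,.1196])-s['tcp_pos'][:2];print('to seat dx,dy cm',100*r[:2,0]@d,100*r[:2,1]@d,'ang',np.degrees(np.arctan2(r[1,1],r[0,1])))"
```

```text
time_s: 18.58
tcp_pos: [0.5547, 0.1192, 0.0478]
ee_rot: [2.419, 2.001, -0.015]
force: [-1.4, -0.8, -5.0]
gripper_width: 0.0217
t 18.57 tcp [0.5547 0.1192 0.0478] F [-1.4 -0.8 -5. ] T [-0.26  0.27 -0.02] w 0.0217 x [ 0.1872  0.9823 -0.0085] y [ 0.9823 -0.1872 -0.0044]
to seat dx,dy cm 0.05894413679953255 0.07869703786793404 ang -10.79210873185607
```

```bash
python3 -m crank '[{"fingers":0,"dx":0,"dy":0.03,"dz":0.02,"turn":0},{"fingers":0,"dx":0,"dy":0.03,"dz":0.02,"turn":0},{"fingers":0,"dx":0,"dy":0.03,"dz":0.02,"turn":0},{"fingers":0,"dx":0,"dy":0.03,"dz":0,"turn":0},{"fingers":0,"dx":0,"dy":0.03,"dz":0,"turn":0}]';python3 -c "
from h import *
s,r=st();d=np.array([.5556,.1196])-s['tcp_pos'][:2];print('to seat dx,dy cm',100*r[:2,0]@d,100*r[:2,1]@d,'ang',np.degrees(np.arctan2(r[1,1],r[0,1])),'F tool',s['force']@r)"
```

```text
time_s: 19.2
tcp_pos: [0.5559, 0.1189, 0.0473]
ee_rot: [2.419, 2.002, -0.015]
force: [-2.4, -1.1, -2.3]
gripper_width: 0.0221
t 19.20 tcp [0.5559 0.1189 0.0473] F [-2.4 -1.1 -2.3] T [-0.22  0.64  0.03] w 0.0221 x [ 0.1872  0.9823 -0.0085] y [ 0.9823 -0.1872 -0.0052]
to seat dx,dy cm 0.05861049360819693 -0.040549243739449375 ang -10.79111143072007 F tool [-1.54764908 -2.12579715  2.28732354]
```

```bash
python3 -m crank '[{"fingers":0,"dx":0.03,"dy":0.02,"dz":0,"turn":0},{"fingers":0,"dx":0.03,"dy":0.02,"dz":0,"turn":0},{"fingers":0,"dx":0.03,"dy":0.02,"dz":0,"turn":0},{"fingers":0,"dx":0.02,"dy":0.03,"dz":0,"turn":0},{"fingers":0,"dx":0.01,"dy":0.04,"dz":0,"turn":0}]';python3 -c "
from h import *
s,r=st();d=np.array([.5556,.1196])-s['tcp_pos'][:2];print('to seat dx,dy cm',100*r[:2,0]@d,100*r[:2,1]@d,'ang',np.degrees(np.arctan2(r[1,1],r[0,1])),'F tool',s['force']@r)"
```

```text
time_s: 19.82
tcp_pos: [0.5558, 0.1189, 0.0473]
ee_rot: [2.421, 2.002, -0.021]
force: [-6.2, -0.7, 0.4]
gripper_width: 0.022
t 19.82 tcp [0.5558 0.1189 0.0473] F [-6.2 -0.7  0.4] T [-0.18  1.35  0.08] w 0.0220 x [ 0.1876  0.9822 -0.0104] y [ 0.9822 -0.1877 -0.0083]
to seat dx,dy cm 0.06654196758609135 -0.037700491474390585 ang -10.818731737621196 F tool [-1.87969956 -5.92388043 -0.3275967 ]
```

Shoulder contact at 5.9 N. The tool is rolling slightly under the push (y_z −0.008 against −0.0015 at grasp), so I'll bear down lightly to let the foot seat flat before the final push.

```bash
python3 -m crank '[{"fingers":0,"dx":0.03,"dy":0,"dz":0.03,"turn":0},{"fingers":0,"dx":0.04,"dy":0,"dz":0.04,"turn":0},{"fingers":0,"dx":0.04,"dy":0,"dz":0.04,"turn":0},{"fingers":0,"dx":0.04,"dy":0,"dz":0.04,"turn":0},{"fingers":0,"dx":0.02,"dy":0.02,"dz":0.04,"turn":0}]';python3 -c "
from h import *
s,r=st();d=np.array([.5556,.1196])-s['tcp_pos'][:2];print('to seat dx,dy cm',100*r[:2,0]@d,100*r[:2,1]@d,'ang',np.degrees(np.arctan2(r[1,1],r[0,1])),'F tool',s['force']@r)"
```

```text
time_s: 20.45
tcp_pos: [0.5558, 0.1188, 0.0473]
ee_rot: [2.421, 2.001, -0.023]
force: [-7.7, -1.9, 7.9]
gripper_width: 0.022
t 20.45 tcp [0.5558 0.1188 0.0473] F [-7.7 -1.9  7.9] T [-0.28  1.69  0.14] w 0.0220 x [ 0.1883  0.982  -0.0121] y [ 0.982  -0.1884 -0.0087]
to seat dx,dy cm 0.07445106864161802 -0.03736352209670103 ang -10.861299647455924 F tool [-3.44402074 -7.21535851 -7.76739411]
```

```bash
python3 -m crank '[{"fingers":0,"dx":0.02,"dy":0.03,"dz":0.02,"turn":0},{"fingers":0,"dx":0.02,"dy":0.04,"dz":0.02,"turn":0},{"fingers":0,"dx":0.02,"dy":0.05,"dz":0.02,"turn":0},{"fingers":0,"dx":0.02,"dy":0.06,"dz":0.02,"turn":0},{"fingers":0,"dx":0.02,"dy":0.06,"dz":0.02,"turn":0}]';python3 -c "
from h import *
for i in range(4):
  s,r=st();print('ang',np.degrees(np.arctan2(r[1,1],r[0,1])),'F tool',(s['force']@r).round(1));env.get_image('top')"
```

```text
time_s: 21.08
tcp_pos: [0.5556, 0.1188, 0.0473]
ee_rot: [-2.42, -2.0, 0.03]
force: [-8.8, -1.5, 6.1]
gripper_width: 0.0218
t 21.07 tcp [0.5556 0.1188 0.0473] F [-8.8 -1.5  6.1] T [-0.36  1.94  0.09] w 0.0218 x [ 0.1883  0.982  -0.0135] y [ 0.982  -0.1885 -0.014 ]
ang -10.863452503917731 F tool [-3.3 -8.4 -5.9]
t 21.12 tcp [0.5556 0.1187 0.0473] F [-9.1 -1.7  7.6] T [-0.37  1.95  0.11] w 0.0224 x [ 0.1883  0.982  -0.0135] y [ 0.982  -0.1885 -0.0141]
ang -10.86367202686082 F tool [-3.5 -8.7 -7.4]
t 21.18 tcp [0.5556 0.1188 0.0473] F [-8.1 -2.3  5.4] T [-0.41  1.9   0.16] w 0.0223 x [ 0.1883  0.982  -0.0134] y [ 0.982  -0.1885 -0.014 ]
ang -10.863845505822214 F tool [-3.8 -7.6 -5.2]
t 21.23 tcp [0.5556 0.1188 0.0473] F [-8.7 -2.1  6.4] T [-0.34  1.86  0.1 ] w 0.0223 x [ 0.1883  0.982  -0.0135] y [ 0.982  -0.1885 -0.014 ]
ang -10.864443734775922 F tool [-3.8 -8.2 -6.2]
```

Force is steady but only 8 N, and the tool roll has crept to −0.014 rad because each row re-references the pose. I'll undo the roll by easing back against the floor friction, then push in one single row and hold that target.

```bash
python3 -m crank '[{"fingers":0,"dx":0.01,"dy":-0.06,"dz":0.02,"turn":0},{"fingers":0,"dx":0.01,"dy":-0.06,"dz":0.03,"turn":0},{"fingers":0,"dx":0.01,"dy":-0.06,"dz":0.03,"turn":0},{"fingers":0,"dx":0.01,"dy":-0.06,"dz":0.03,"turn":0},{"fingers":0,"dx":0.01,"dy":-0.06,"dz":0.03,"turn":0}]';python3 -c "
from h import *
s,r=st();d=np.array([.5556,.1196])-s['tcp_pos'][:2];print('to seat dx,dy cm',100*r[:2,0]@d,100*r[:2,1]@d,'ang',np.degrees(np.arctan2(r[1,1],r[0,1])),'F tool',s['force']@r)"
```

```text
time_s: 21.9
tcp_pos: [0.5556, 0.1188, 0.0473]
ee_rot: [2.421, 1.998, -0.023]
force: [2.0, -4.8, 5.5]
gripper_width: 0.0222
t 21.90 tcp [0.5556 0.1188 0.0473] F [ 2.  -4.8  5.5] T [-0.85 -0.68 -0.01] w 0.0222 x [ 0.1895  0.9818 -0.013 ] y [ 0.9818 -0.1896 -0.0072]
to seat dx,dy cm 0.07633295335592395 -0.017412153376147543 ang -10.92723496758787 F tool [-4.41484159  2.85933196 -5.43726763]
```

```bash
python3 -m crank '[{"fingers":0,"dx":-0.03,"dy":-0.07,"dz":0.03,"turn":-0.001},{"fingers":0,"dx":-0.03,"dy":-0.07,"dz":0.03,"turn":-0.001},{"fingers":0,"dx":-0.03,"dy":-0.07,"dz":0.03,"turn":0},{"fingers":0,"dx":-0.03,"dy":-0.07,"dz":0.03,"turn":0},{"fingers":0,"dx":0,"dy":-0.07,"dz":0.03,"turn":0}]';python3 -c "
from h import *
s,r=st();d=np.array([.5556,.1196])-s['tcp_pos'][:2];print('to seat dx,dy cm',100*r[:2,0]@d,100*r[:2,1]@d,'ang',np.degrees(np.arctan2(r[1,1],r[0,1])),'F tool',s['force']@r)"
```

```text
time_s: 22.52
tcp_pos: [0.5559, 0.1189, 0.0473]
ee_rot: [2.415, 1.997, -0.01]
force: [4.1, -5.5, 6.3]
gripper_width: 0.0219
t 22.52 tcp [0.5559 0.1189 0.0473] F [ 4.1 -5.5  6.3] T [-0.97 -0.94 -0.04] w 0.0219 x [ 0.1879  0.9821 -0.0098] y [ 0.9822 -0.1878  0.0015]
to seat dx,dy cm 0.06225446532197514 -0.037916933438373795 ang -10.827027273345546 F tool [-4.6545621   5.05538775 -6.22976224]
```

```bash
python3 -m crank '[{"fingers":0,"dx":0,"dy":0,"dz":0,"turn":0},{"fingers":0,"dx":0,"dy":0,"dz":0,"turn":0},{"fingers":0,"dx":0.01,"dy":0.02,"dz":0.01,"turn":0},{"fingers":0,"dx":0.01,"dy":0.05,"dz":0.01,"turn":0},{"fingers":0,"dx":0.02,"dy":0.09,"dz":0.02,"turn":0}]';python3 -c "
from h import *
for i in range(4):
  s,r=st();print('ang',np.degrees(np.arctan2(r[1,1],r[0,1])),'F tool',(s['force']@r).round(1));env.get_image('top')"
```

```text
time_s: 23.15
tcp_pos: [0.5558, 0.1189, 0.0472]
ee_rot: [2.417, 1.998, -0.014]
force: [-7.5, -3.7, 15.8]
gripper_width: 0.0222
t 23.15 tcp [0.5558 0.1189 0.0472] F [-7.5 -3.7 15.8] T [-0.82  1.65 -0.1 ] w 0.0222 x [ 0.1881  0.9821 -0.0104] y [ 0.9821 -0.1881 -0.0018]
ang -10.841962847970391 F tool [ -5.2  -6.7 -15.7]
t 23.20 tcp [0.5558 0.1189 0.0472] F [-5.9 -3.8 13.7] T [-0.79  1.28 -0.07] w 0.0220 x [ 0.188   0.9821 -0.0104] y [ 0.9822 -0.1881 -0.0019]
ang -10.840352965829236 F tool [ -5.   -5.1 -13.7]
t 23.25 tcp [0.5559 0.1189 0.0472] F [-6.2 -3.  14. ] T [-0.8   1.31 -0.03] w 0.0219 x [ 0.188   0.9821 -0.0103] y [ 0.9822 -0.188  -0.0018]
ang -10.83807385850769 F tool [ -4.2  -5.5 -14. ]
t 23.30 tcp [0.5559 0.1189 0.0472] F [-5.6 -3.6 12.8] T [-0.74  1.25 -0.06] w 0.0220 x [ 0.188   0.9821 -0.0104] y [ 0.9822 -0.188  -0.0017]
ang -10.836618762064257 F tool [ -4.7  -4.8 -12.8]
```

```bash
python3 -m crank '[{"fingers":0,"dx":0,"dy":0,"dz":-0.01,"turn":0},{"fingers":0,"dx":0,"dy":0,"dz":-0.01,"turn":0},{"fingers":0,"dx":0.01,"dy":0.04,"dz":-0.01,"turn":0},{"fingers":0,"dx":0.01,"dy":0.1,"dz":0,"turn":0},{"fingers":0,"dx":0.01,"dy":0.17,"dz":0,"turn":0}]';python3 -c "
from h import *
for i in range(4):
  s,r=st();print('ang',np.degrees(np.arctan2(r[1,1],r[0,1])),'F tool',(s['force']@r).round(1));env.get_image('top')"
```

```text
time_s: 23.98
tcp_pos: [0.5556, 0.1189, 0.0472]
ee_rot: [2.421, 2.002, -0.023]
force: [-12.8, -2.5, 16.7]
gripper_width: 0.022
t 23.98 tcp [0.5556 0.1189 0.0472] F [-12.8  -2.5  16.7] T [-0.38  3.05 -0.08] w 0.0220 x [ 0.1877  0.9822 -0.0115] y [ 0.9822 -0.1878 -0.0091]
ang -10.82671676095502 F tool [ -5.1 -12.3 -16.5]
t 24.02 tcp [0.5557 0.1189 0.0473] F [-11.8  -2.7  13.4] T [-0.55  2.51 -0.06] w 0.0222 x [ 0.1877  0.9822 -0.0114] y [ 0.9822 -0.1878 -0.0093]
ang -10.824552648002875 F tool [ -5.  -11.2 -13.2]
t 24.07 tcp [0.5556 0.1189 0.0473] F [-11.2  -3.   13.5] T [-0.55  2.51 -0.11] w 0.0221 x [ 0.1877  0.9822 -0.0115] y [ 0.9822 -0.1879 -0.0091]
ang -10.827875142180092 F tool [ -5.2 -10.5 -13.4]
t 24.12 tcp [0.5557 0.1189 0.0473] F [-10.9  -2.3  13.4] T [-0.53  2.47 -0.08] w 0.0226 x [ 0.1877  0.9822 -0.0114] y [ 0.9822 -0.1878 -0.0089]
ang -10.826659672379083 F tool [ -4.5 -10.4 -13.2]
```

```bash
python3 -m crank '[{"fingers":0,"dx":0,"dy":-0.08,"dz":0,"turn":0},{"fingers":0,"dx":0,"dy":-0.08,"dz":0,"turn":0},{"fingers":0,"dx":0.01,"dy":-0.08,"dz":0,"turn":0},{"fingers":0,"dx":0.01,"dy":0.05,"dz":-0.01,"turn":0},{"fingers":0,"dx":0.01,"dy":0.24,"dz":-0.03,"turn":0}]';python3 -c "
from h import *
for i in range(4):
  s,r=st();print('ang',np.degrees(np.arctan2(r[1,1],r[0,1])),'F tool',(s['force']@r).round(1));env.get_image('top')"
```

```text
time_s: 24.8
tcp_pos: [0.555, 0.1189, 0.0473]
ee_rot: [-2.42, -2.001, 0.027]
force: [-13.7, -3.0, 9.6]
gripper_width: 0.022
t 24.80 tcp [0.555  0.1189 0.0473] F [-13.7  -3.    9.6] T [-0.42  3.09  0.13] w 0.0220 x [ 0.1877  0.9822 -0.0123] y [ 0.9821 -0.1878 -0.0117]
ang -10.826896722799392 F tool [ -5.6 -13.   -9.4]
t 24.85 tcp [0.555  0.119  0.0473] F [-11.   -2.6  10.2] T [-0.5   2.52  0.14] w 0.0219 x [ 0.1876  0.9822 -0.0123] y [ 0.9821 -0.1877 -0.012 ]
ang -10.8222472305828 F tool [ -4.7 -10.5 -10. ]
t 24.90 tcp [0.5551 0.1189 0.0473] F [-10.2  -1.8   8.7] T [-0.55  2.43  0.1 ] w 0.0219 x [ 0.1877  0.9822 -0.0122] y [ 0.9821 -0.1878 -0.0116]
ang -10.825101324507726 F tool [-3.8 -9.8 -8.5]
t 24.95 tcp [0.555  0.119  0.0473] F [-10.7  -2.2   8.1] T [-0.53  2.36  0.11] w 0.0221 x [ 0.1877  0.9822 -0.0122] y [ 0.9821 -0.1878 -0.0115]
ang -10.826529393040087 F tool [ -4.3 -10.1  -7.9]
```

TCP is now 0.7 mm short of the shoulder, so the gib was dragged back and sticks on the floor: friction is high. I'll redo it unambiguously: lift a hair, advance until free contact with the shoulder, then set down with almost no bearing.

```bash
python3 -m crank '[{"fingers":0,"dx":-0.03,"dy":-0.05,"dz":-0.05,"turn":0},{"fingers":0,"dx":-0.03,"dy":0,"dz":-0.04,"turn":0},{"fingers":0,"dx":0,"dy":0.02,"dz":0,"turn":0},{"fingers":0,"dx":0,"dy":0.04,"dz":0,"turn":0},{"fingers":0,"dx":0,"dy":0.04,"dz":0,"turn":0}]';python3 -c "
from h import *
s,r=st();print('ang',np.degrees(np.arctan2(r[1,1],r[0,1])),'F tool',(s['force']@r).round(1), 'tool-y pos mm',1e3*s['tcp_pos'][:2]@[.9823,-.1874],'x',1e3*s['tcp_pos'][:2]@[.1874,.9823])"; python3 -m crank '[{"fingers":0,"dx":0,"dy":0.04,"dz":0,"turn":0},{"fingers":0,"dx":0,"dy":0.04,"dz":0,"turn":0},{"fingers":0,"dx":0,"dy":0.04,"dz":0,"turn":0},{"fingers":0,"dx":0,"dy":0.04,"dz":0,"turn":0},{"fingers":0,"dx":0,"dy":0.04,"dz":0,"turn":0}]';python3 -c "
from h import *
s,r=st();print('ang',np.degrees(np.arctan2(r[1,1],r[0,1])),'F tool',(s['force']@r).round(1), 'tool-y pos mm',1e3*s['tcp_pos'][:2]@[.9823,-.1874],'x',1e3*s['tcp_pos'][:2]@[.1874,.9823])"
```

```text
time_s: 25.62
tcp_pos: [0.5538, 0.1192, 0.0474]
ee_rot: [-2.416, -2.001, 0.03]
force: [-5.8, -1.8, 1.8]
gripper_width: 0.022
t 25.62 tcp [0.5538 0.1192 0.0474] F [-5.8 -1.8  1.8] T [-0.12  1.19  0.02] w 0.0220 x [ 0.1865  0.9824 -0.0122] y [ 0.9823 -0.1867 -0.0155]
ang -10.759181697027179 F tool [-2.8 -5.4 -1.7] tool-y pos mm 521.6468063684658 x 220.8620591911543
time_s: 26.25
tcp_pos: [0.5538, 0.1191, 0.0474]
ee_rot: [-2.413, -1.999, 0.035]
force: [-5.2, -1.2, 0.7]
gripper_width: 0.022
t 26.25 tcp [0.5538 0.1191 0.0474] F [-5.2 -1.2  0.7] T [-0.15  1.08  0.08] w 0.0220 x [ 0.1859  0.9825 -0.0125] y [ 0.9823 -0.1861 -0.0199]
ang -10.726845583919063 F tool [-2.1 -4.9 -0.6] tool-y pos mm 521.6720893219538 x 220.81018716005215
```

```bash
python3 -m crank '[{"fingers":0,"dx":0,"dy":-0.07,"dz":0.03,"turn":0},{"fingers":0,"dx":0,"dy":-0.08,"dz":0.03,"turn":0},{"fingers":0,"dx":0,"dy":-0.08,"dz":0.03,"turn":0},{"fingers":0,"dx":0,"dy":-0.08,"dz":0.03,"turn":0},{"fingers":0,"dx":0,"dy":-0.08,"dz":0.03,"turn":0}]';python3 -m crank '[{"fingers":0,"dx":0,"dy":-0.08,"dz":0.03,"turn":0},{"fingers":0,"dx":0,"dy":-0.08,"dz":0.03,"turn":0},{"fingers":0,"dx":0,"dy":-0.08,"dz":0.03,"turn":0},{"fingers":0,"dx":0,"dy":-0.08,"dz":0.03,"turn":0},{"fingers":0,"dx":0,"dy":-0.08,"dz":0.03,"turn":0}]';python3 -c "
from h import *
s,r=st();print('ang',np.degrees(np.arctan2(r[1,1],r[0,1])),'F tool',(s['force']@r).round(1), 'tool-y pos mm',1e3*s['tcp_pos'][:2]@[.9823,-.1874],'x',1e3*s['tcp_pos'][:2]@[.1874,.9823])"
```

```text
time_s: 26.88
tcp_pos: [0.5538, 0.1192, 0.0473]
ee_rot: [-2.419, -2.002, 0.024]
force: [4.8, -2.4, 1.6]
gripper_width: 0.0219
time_s: 27.5
tcp_pos: [0.554, 0.1193, 0.0473]
ee_rot: [2.417, 1.999, -0.013]
force: [4.9, -3.3, 2.7]
gripper_width: 0.022
t 27.50 tcp [0.554  0.1193 0.0473] F [ 4.9 -3.3  2.7] T [-0.6  -1.2   0.02] w 0.0220 x [ 0.1879  0.9821 -0.0097] y [ 0.9822 -0.188  -0.0014]
ang -10.834420162368195 F tool [-2.3  5.4 -2.6] tool-y pos mm 521.8300639842557 x 220.9867622273041
```

```bash
python3 -m crank '[{"fingers":0,"dx":-0.03,"dy":0,"dz":-0.06,"turn":0},{"fingers":0,"dx":-0.03,"dy":0,"dz":-0.06,"turn":0},{"fingers":0,"dx":0,"dy":0,"dz":-0.03,"turn":0},{"fingers":0,"dx":0,"dy":0.03,"dz":0,"turn":0},{"fingers":0,"dx":0,"dy":0.03,"dz":0,"turn":0}]';python3 -c "
from h import *
s,r=st();print('ang',np.degrees(np.arctan2(r[1,1],r[0,1])),'F tool',(s['force']@r).round(1), 'tool-y pos mm',1e3*s['tcp_pos'][:2]@[.9823,-.1874],'x',1e3*s['tcp_pos'][:2]@[.1874,.9823])"
```

```text
time_s: 28.12
tcp_pos: [0.5527, 0.1194, 0.0478]
ee_rot: [2.419, 2.001, -0.017]
force: [0.1, 0.4, -4.5]
gripper_width: 0.0219
t 28.12 tcp [0.5527 0.1194 0.0478] F [ 0.1  0.4 -4.5] T [ 0.06 -0.02  0.02] w 0.0219 x [ 0.1872  0.9823 -0.0097] y [ 0.9823 -0.1872 -0.0054]
ang -10.791078776911071 F tool [0.5 0.  4.5] tool-y pos mm 520.5605332657832 x 220.9000169639699
```

```bash
python3 -m crank '[{"fingers":0,"dx":0,"dy":0.05,"dz":0,"turn":0},{"fingers":0,"dx":0,"dy":0.05,"dz":0,"turn":0},{"fingers":0,"dx":0,"dy":0.05,"dz":0,"turn":0},{"fingers":0,"dx":0,"dy":0.04,"dz":0,"turn":0},{"fingers":0,"dx":0,"dy":0.04,"dz":0,"turn":0}]';python3 -c "
from h import *
s,r=st();print('ang',np.degrees(np.arctan2(r[1,1],r[0,1])),'F tool',(s['force']@r).round(1), 'tool-y pos mm',1e3*s['tcp_pos'][:2]@[.9823,-.1874],'x',1e3*s['tcp_pos'][:2]@[.1874,.9823])"
```

```text
time_s: 28.75
tcp_pos: [0.5552, 0.1189, 0.0478]
ee_rot: [2.419, 2.001, -0.017]
force: [0.6, 0.5, -6.1]
gripper_width: 0.0219
t 28.75 tcp [0.5552 0.1189 0.0478] F [ 0.6  0.5 -6.1] T [-0.01 -0.02 -0.03] w 0.0219 x [ 0.1872  0.9823 -0.0098] y [ 0.9823 -0.1873 -0.0053]
ang -10.79418437662661 F tool [0.7 0.6 6.1] tool-y pos mm 523.0719315914932 x 220.84933091142358
```

Still free, no contact. Continue.

```bash
python3 -m crank '[{"fingers":0,"dx":0,"dy":0.03,"dz":0,"turn":0},{"fingers":0,"dx":0,"dy":0.03,"dz":0,"turn":0},{"fingers":0,"dx":0,"dy":0.03,"dz":0,"turn":0},{"fingers":0,"dx":0,"dy":0.03,"dz":0,"turn":0},{"fingers":0,"dx":0,"dy":0.03,"dz":0,"turn":0}]';python3 -c "
from h import *
s,r=st();print('ang',np.degrees(np.arctan2(r[1,1],r[0,1])),'F tool',(s['force']@r).round(1), 'tool-y pos mm',1e3*s['tcp_pos'][:2]@[.9823,-.1874],'x',1e3*s['tcp_pos'][:2]@[.1874,.9823])"
```

```text
time_s: 29.38
tcp_pos: [0.5558, 0.1188, 0.0477]
ee_rot: [2.42, 2.003, -0.019]
force: [-3.1, 0.3, -2.3]
gripper_width: 0.0219
t 29.38 tcp [0.5558 0.1188 0.0477] F [-3.1  0.3 -2.3] T [0.11 0.79 0.02] w 0.0219 x [ 0.187   0.9823 -0.01  ] y [ 0.9823 -0.187  -0.0073]
ang -10.779964744266302 F tool [-0.2 -3.1  2.3] tool-y pos mm 523.7088972054314 x 220.85260262865506
```

Shoulder contact confirmed while hovering, at the same position as before, so that earlier contact was genuine. Now butting the end wall while still hovering, then setting down.

```bash
python3 -m crank '[{"fingers":0,"dx":0.03,"dy":-0.03,"dz":0,"turn":0},{"fingers":0,"dx":0.03,"dy":0,"dz":0,"turn":0},{"fingers":0,"dx":0.03,"dy":0,"dz":0,"turn":0},{"fingers":0,"dx":0.02,"dy":0,"dz":0.01,"turn":0},{"fingers":0,"dx":0.02,"dy":0,"dz":0.02,"turn":0}]';python3 -c "
from h import *
s,r=st();print('ang',np.degrees(np.arctan2(r[1,1],r[0,1])),'F tool',(s['force']@r).round(1), 'tool-y pos mm',1e3*s['tcp_pos'][:2]@[.9823,-.1874],'x',1e3*s['tcp_pos'][:2]@[.1874,.9823])"
```

```text
time_s: 30.0
tcp_pos: [0.5558, 0.1188, 0.0475]
ee_rot: [2.419, 2.001, -0.021]
force: [-3.2, -4.9, -0.9]
gripper_width: 0.0216
t 30.00 tcp [0.5558 0.1188 0.0475] F [-3.2 -4.9 -0.9] T [-0.7   0.76  0.05] w 0.0216 x [ 0.1878  0.9821 -0.0116] y [ 0.9822 -0.1879 -0.007 ]
ang -10.828335771574151 F tool [-5.4 -2.2  0.9] tool-y pos mm 523.6836263061944 x 220.87483491610556
```

```bash
python3 -m crank '[{"fingers":0,"dx":0,"dy":0,"dz":0.03,"turn":0},{"fingers":0,"dx":0,"dy":0,"dz":0.02,"turn":0},{"fingers":0,"dx":0,"dy":0.04,"dz":0,"turn":0},{"fingers":0,"dx":0.01,"dy":0.1,"dz":-0.01,"turn":0},{"fingers":0,"dx":0.01,"dy":0.22,"dz":-0.01,"turn":0}]';python3 -c "
from h import *
for i in range(4):
  s,r=st();print('ang',np.degrees(np.arctan2(r[1,1],r[0,1])),'F tool',(s['force']@r).round(1),'tool-y pos mm',1e3*s['tcp_pos'][:2]@[.9823,-.1874]);env.get_image('top')"
```

```text
time_s: 30.62
tcp_pos: [0.5557, 0.1188, 0.0473]
ee_rot: [-2.418, -2.0, 0.03]
force: [-23.1, -1.4, 15.4]
gripper_width: 0.0221
t 30.62 tcp [0.5557 0.1188 0.0473] F [-23.1  -1.4  15.4] T [-0.21  4.78 -0.  ] w 0.0221 x [ 0.1873  0.9822 -0.0123] y [ 0.9822 -0.1875 -0.0147]
ang -10.80629733781689 F tool [ -5.9 -22.7 -15. ] tool-y pos mm 523.5971998840615
t 30.68 tcp [0.5557 0.1188 0.0473] F [-17.5  -2.2  10.9] T [-0.34  3.92  0.02] w 0.0219 x [ 0.1874  0.9822 -0.0123] y [ 0.9821 -0.1875 -0.015 ]
ang -10.810423698683662 F tool [ -5.6 -17.  -10.5] tool-y pos mm 523.5848591438954
t 30.73 tcp [0.5557 0.1188 0.0473] F [-17.9  -2.3  10.1] T [-0.34  3.89  0.05] w 0.0218 x [ 0.1873  0.9822 -0.0123] y [ 0.9822 -0.1875 -0.0148]
ang -10.808748642465403 F tool [ -5.8 -17.3  -9.7] tool-y pos mm 523.556407079689
t 30.77 tcp [0.5557 0.1188 0.0473] F [-16.5  -1.8  10.9] T [-0.32  3.87  0.05] w 0.0222 x [ 0.1873  0.9822 -0.0123] y [ 0.9822 -0.1875 -0.0146]
ang -10.80604106096462 F tool [ -5.  -16.  -10.6] tool-y pos mm 523.5899592254278
```

The push is 17 N, somewhat high, with a brief peak, and the roll is −0.015. I'll unwind the roll under bearing as before, then make a smaller single push.

```bash
python3 -m crank '[{"fingers":0,"dx":0,"dy":-0.05,"dz":0.04,"turn":0},{"fingers":0,"dx":0,"dy":-0.06,"dz":0.04,"turn":0},{"fingers":0,"dx":0,"dy":-0.06,"dz":0.03,"turn":0},{"fingers":0,"dx":0,"dy":-0.06,"dz":0.03,"turn":0},{"fingers":0,"dx":0,"dy":-0.06,"dz":0.03,"turn":0}]';python3 -m crank '[{"fingers":0,"dx":0,"dy":-0.06,"dz":0.03,"turn":0},{"fingers":0,"dx":0,"dy":-0.06,"dz":0.03,"turn":0},{"fingers":0,"dx":0,"dy":-0.06,"dz":0.03,"turn":0},{"fingers":0,"dx":0,"dy":-0.04,"dz":0.02,"turn":0},{"fingers":0,"dx":0,"dy":0,"dz":0.0,"turn":0}]';python3 -c "
from h import *
s,r=st();print('ang',np.degrees(np.arctan2(r[1,1],r[0,1])),'F tool',(s['force']@r).round(1), 'tool-y pos mm',1e3*s['tcp_pos'][:2]@[.9823,-.1874],'x',1e3*s['tcp_pos'][:2]@[.1874,.9823])"
```

```text
time_s: 31.45
tcp_pos: [0.5557, 0.1189, 0.0473]
ee_rot: [2.421, 2.001, -0.021]
force: [1.3, -4.0, 6.6]
gripper_width: 0.0219
time_s: 32.08
tcp_pos: [0.5559, 0.1189, 0.0473]
ee_rot: [2.418, 1.998, -0.014]
force: [-2.2, -2.7, 2.5]
gripper_width: 0.0219
t 32.08 tcp [0.5559 0.1189 0.0473] F [-2.2 -2.7  2.5] T [-0.64  0.29  0.  ] w 0.0219 x [ 0.1885  0.982  -0.01  ] y [ 0.9821 -0.1886 -0.0023]
ang -10.869848989352448 F tool [-3.1 -1.6 -2.5] tool-y pos mm 523.7770994024334 x 220.97393563845566
```

```bash
python3 -m crank '[{"fingers":0,"dx":0.01,"dy":0.0,"dz":0,"turn":-0.001},{"fingers":0,"dx":0.01,"dy":0,"dz":0,"turn":0},{"fingers":0,"dx":0.01,"dy":0.03,"dz":0,"turn":0},{"fingers":0,"dx":0.01,"dy":0.08,"dz":0,"turn":0},{"fingers":0,"dx":0.01,"dy":0.17,"dz":0,"turn":0}]';python3 -c "
from h import *
for i in range(5):
  s,r=st();print('ang',np.degrees(np.arctan2(r[1,1],r[0,1])),'F tool',(s['force']@r).round(1),'tool-y pos mm',1e3*s['tcp_pos'][:2]@[.9823,-.1874]);env.get_image('top')"
```

```text
time_s: 32.7
tcp_pos: [0.5558, 0.1189, 0.0472]
ee_rot: [2.42, 2.002, -0.022]
force: [-16.1, -3.6, 17.7]
gripper_width: 0.022
t 32.70 tcp [0.5558 0.1189 0.0472] F [-16.1  -3.6  17.7] T [-0.58  3.5   0.04] w 0.0220 x [ 0.1874  0.9822 -0.0111] y [ 0.9822 -0.1875 -0.0086]
ang -10.807927143309795 F tool [ -6.8 -15.2 -17.5] tool-y pos mm 523.7075196697172
t 32.75 tcp [0.5558 0.1189 0.0473] F [-12.7  -3.7  14.9] T [-0.72  2.87 -0.03] w 0.0224 x [ 0.1875  0.9822 -0.0111] y [ 0.9822 -0.1876 -0.0089]
ang -10.811476516067048 F tool [ -6.1 -11.9 -14.7] tool-y pos mm 523.6966931279592
t 32.80 tcp [0.5558 0.1189 0.0473] F [-12.6  -3.1  15.2] T [-0.68  2.89 -0.04] w 0.0218 x [ 0.1875  0.9822 -0.0111] y [ 0.9822 -0.1876 -0.0087]
ang -10.811637371852544 F tool [ -5.6 -11.9 -15. ] tool-y pos mm 523.6584932293947
t 32.85 tcp [0.5558 0.1188 0.0473] F [-12.9  -2.5  14.5] T [-0.67  2.83  0.01] w 0.0224 x [ 0.1874  0.9822 -0.0111] y [ 0.9822 -0.1875 -0.0086]
ang -10.809741567211825 F tool [ -5.1 -12.3 -14.3] tool-y pos mm 523.6869223895854
t 32.90 tcp [0.5558 0.1189 0.0472] F [-12.   -3.4  13.9] T [-0.66  2.84 -0.04] w 0.0219 x [ 0.1875  0.9822 -0.0111] y [ 0.9822 -0.1876 -0.0086]
ang -10.813011973288033 F tool [ -5.7 -11.2 -13.8] tool-y pos mm 523.6718204520356
```

12 N measured, but bearing on the floor is about 19 N and drag could eat much of it. I'll unwind once more and push with the floor load relieved.

```bash
python3 -m crank '[{"fingers":0,"dx":0,"dy":-0.05,"dz":0.03,"turn":0},{"fingers":0,"dx":0,"dy":-0.06,"dz":0.03,"turn":0},{"fingers":0,"dx":0,"dy":-0.06,"dz":0.03,"turn":0},{"fingers":0,"dx":0,"dy":-0.05,"dz":0.03,"turn":0},{"fingers":0,"dx":0,"dy":-0.03,"dz":0.02,"turn":0}]';python3 -c "
from h import *
s,r=st()";python3 -m crank '[{"fingers":0,"dx":0.01,"dy":0,"dz":-0.01,"turn":0},{"fingers":0,"dx":0.01,"dy":0.01,"dz":-0.02,"turn":0},{"fingers":0,"dx":0.01,"dy":0.04,"dz":-0.02,"turn":0},{"fingers":0,"dx":0.01,"dy":0.09,"dz":-0.03,"turn":0},{"fingers":0,"dx":0.01,"dy":0.18,"dz":-0.06,"turn":0}]';python3 -c "
from h import *
for i in range(4):
  s,r=st();print('ang',np.degrees(np.arctan2(r[1,1],r[0,1])),'F tool',(s['force']@r).round(1),'tool-y pos mm',1e3*s['tcp_pos'][:2]@[.9823,-.1874]);env.get_image('top')"
```

```text
time_s: 33.58
tcp_pos: [0.5559, 0.1189, 0.0473]
ee_rot: [2.418, 1.999, -0.015]
force: [-0.5, -5.2, 6.5]
gripper_width: 0.0219
t 33.58 tcp [0.5559 0.1189 0.0473] F [-0.5 -5.2  6.5] T [-0.92  0.23  0.05] w 0.0219 x [ 0.188   0.9821 -0.01  ] y [ 0.9822 -0.1881 -0.0027]
time_s: 34.2
tcp_pos: [0.5558, 0.1188, 0.0473]
ee_rot: [-2.421, -2.002, 0.025]
force: [-12.3, -3.3, 1.3]
gripper_width: 0.0221
t 34.20 tcp [0.5558 0.1188 0.0473] F [-12.3  -3.3   1.3] T [-0.62  2.59  0.07] w 0.0221 x [ 0.1875  0.9822 -0.012 ] y [ 0.9822 -0.1877 -0.0102]
ang -10.816871136230768 F tool [ -5.6 -11.5  -1.1] tool-y pos mm 523.724694283433
t 34.25 tcp [0.5558 0.1188 0.0473] F [-9.8 -4.5  2.1] T [-0.72  2.19  0.04] w 0.0217 x [ 0.1875  0.9822 -0.0121] y [ 0.9822 -0.1876 -0.0106]
ang -10.813507588336819 F tool [-6.3 -8.8 -1.9] tool-y pos mm 523.6495764655142
t 34.30 tcp [0.5558 0.1188 0.0473] F [-10.5  -3.9   1.4] T [-0.74  2.16  0.04] w 0.0217 x [ 0.1876  0.9822 -0.012 ] y [ 0.9822 -0.1877 -0.0104]
ang -10.818210250374586 F tool [-5.8 -9.6 -1.2] tool-y pos mm 523.6489590799632
t 34.35 tcp [0.5558 0.1189 0.0473] F [-9.4 -3.5  1.1] T [-0.71  2.12  0.07] w 0.0219 x [ 0.1875  0.9822 -0.012 ] y [ 0.9822 -0.1876 -0.0103]
ang -10.81327619507628 F tool [-5.2 -8.6 -0.9] tool-y pos mm 523.6621331089607
```

```bash
python3 -m crank '[{"fingers":0,"dx":0,"dy":-0.03,"dz":0.05,"turn":0},{"fingers":0,"dx":0,"dy":-0.06,"dz":0.04,"turn":0},{"fingers":0,"dx":0,"dy":-0.06,"dz":0.03,"turn":0},{"fingers":0,"dx":0,"dy":-0.06,"dz":0.03,"turn":0},{"fingers":0,"dx":0,"dy":-0.05,"dz":0.03,"turn":0}]';python3 -c "
from h import *
s,r=st()";python3 -m crank '[{"fingers":0,"dx":0,"dy":0,"dz":-0.01,"turn":0},{"fingers":0,"dx":0.01,"dy":0.01,"dz":-0.02,"turn":0},{"fingers":0,"dx":0.01,"dy":0.04,"dz":-0.02,"turn":0},{"fingers":0,"dx":0.01,"dy":0.1,"dz":-0.03,"turn":0},{"fingers":0,"dx":0.01,"dy":0.25,"dz":-0.06,"turn":0}]';python3 -c "
from h import *
for i in range(4):
  s,r=st();print('ang',np.degrees(np.arctan2(r[1,1],r[0,1])),'F tool',(s['force']@r).round(1),'tool-y pos mm',1e3*s['tcp_pos'][:2]@[.9823,-.1874]);env.get_image('top')"
```

```text
time_s: 35.02
tcp_pos: [0.5559, 0.1189, 0.0473]
ee_rot: [2.418, 2.0, -0.017]
force: [0.7, -4.5, 6.5]
gripper_width: 0.022
t 35.02 tcp [0.5559 0.1189 0.0473] F [ 0.7 -4.5  6.5] T [-1.03 -0.01  0.  ] w 0.0220 x [ 0.1877  0.9822 -0.011 ] y [ 0.9822 -0.1878 -0.0042]
time_s: 35.65
tcp_pos: [0.5557, 0.1188, 0.0473]
ee_rot: [-2.419, -2.001, 0.029]
force: [-17.4, -2.9, 6.9]
gripper_width: 0.0221
t 35.65 tcp [0.5557 0.1188 0.0473] F [-17.4  -2.9   6.9] T [-0.48  4.07  0.02] w 0.0221 x [ 0.1871  0.9823 -0.0129] y [ 0.9822 -0.1873 -0.0137]
ang -10.793582348229748 F tool [ -6.2 -16.6  -6.6] tool-y pos mm 523.6149581523752
t 35.70 tcp [0.5557 0.1188 0.0474] F [-15.1  -3.2   5.4] T [-0.59  3.22  0.  ] w 0.0221 x [ 0.187   0.9823 -0.0129] y [ 0.9822 -0.1872 -0.0141]
ang -10.790031898042713 F tool [ -6.  -14.3  -5.1] tool-y pos mm 523.5737813300616
t 35.75 tcp [0.5557 0.1188 0.0473] F [-13.9  -2.7   5.7] T [-0.58  3.15  0.01] w 0.0220 x [ 0.1871  0.9823 -0.0129] y [ 0.9822 -0.1872 -0.0138]
ang -10.792703239282382 F tool [ -5.4 -13.3  -5.5] tool-y pos mm 523.58219539255
t 35.80 tcp [0.5557 0.1188 0.0473] F [-14.   -4.1   4.3] T [-0.6   3.1   0.01] w 0.0222 x [ 0.1871  0.9823 -0.0129] y [ 0.9822 -0.1872 -0.0136]
ang -10.79169362862992 F tool [ -6.7 -13.   -4. ] tool-y pos mm 523.5935415871598
```

Good: about 13 N into the shoulder, about 9 N bearing, yaw −10.79°. Holding this target for 2.5 s with the camera calls while monitoring.

```bash
python3 - <<'E'
from h import *
Fs=[]
for i in range(48):
    im=env.get_image("wrist");s=env.sense();r=R.from_rotvec(s["ee_rot"]).as_matrix();Fs.append(s["force"]@r)
Fs=np.array(Fs);print("mean",Fs.mean(0).round(1),"min",Fs.min(0).round(1),"max",Fs.max(0).round(1),"first/last10",Fs[:10].mean(0).round(1),Fs[-10:].mean(0).round(1));s,r=st()
c=env.get_calibration("wrist");cv2.imwrite("pics/w9.png",cv2.resize(im[180:420,200:460,::-1],(650,600)))
cs=env.get_image("scene");cv2.imwrite("pics/s9.png",cs[:,:,::-1])
E
```

```text
mean [ -6.1 -13.3  -4.7] min [ -7.3 -14.5  -5.6] max [ -5.3 -12.5  -3.7] first/last10 [ -6.1 -13.4  -4.7] [ -6.  -13.5  -4.7]
t 38.25 tcp [0.5557 0.1188 0.0473] F [-14.8  -3.8   4.5] T [-0.59  3.04  0.02] w 0.0217 x [ 0.187   0.9823 -0.0129] y [ 0.9822 -0.1872 -0.0135]
```

View pics/w9.png

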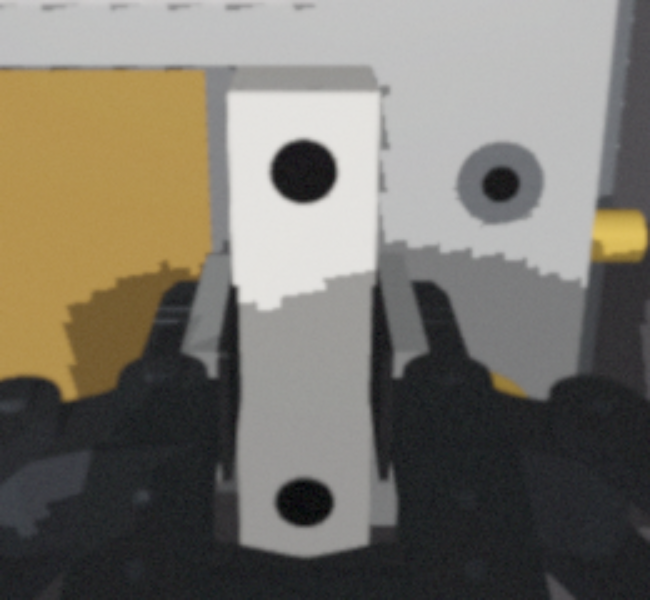

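The final view shows no visible gap at the shoulder (crop column about 380) or the end wall (row about 68). Both holes, at (304,171) and (305,502), are free. The push held steady at 12.5–14.5 N for 2.4 s, so I'm handing in.

```bash
python3 -c "
from station import env
env.finish_job()"
```

```text
the job is handed in; nothing more can be done
```

I handed the job in at about 38 s, with the loose gib (the smallest look-alike, the one on the mat) butted to the end wall and held pressed against the shoulder.

**Last checks**
- **Push:** the side push averaged 13.3 N (12.5–14.5 N) for 2.4 s. There was about 6 N on the end wall.
- **Floor load:** the gib bore on the floor with about 9 N. Drag takes a share of the push, so the shoulder itself gets somewhat less than 13 N.
- **Squareness:** tool yaw was −10.79° against a mould yaw of about −10.8°.
- **View:** the last wrist picture showed no visible gap at either wall, with the grip at the middle and both screw holes free.

**What did not go cleanly**
- **First grasp:** it closed on air. The real fingertips sit about 39 mm behind the reported TCP. I found this by touching the top of the gib with the shut fingers; the touch reached 32 N, and the gib did not move measurably.
- **Friction:** the gib stuck on the floor, and at one point I dragged it about 1–3 mm back off the shoulder. I lifted it by half a millimetre and brought it up again to a clear contact.
- **Earlier pushes:** several tries came before the final hold, and one peaked briefly at about 23 N.
- **Roll:** at the end the tool stood about 0.7° off its roll at the grasp. I could not measure whether the gib itself tilted with it.
- **Bystanders:** I did not compare them before and after. I saved a last scene picture but did not view it.

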